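# Put dried filter elements away and leave the case cover ajar

### The arm

A 6-joint arm with a two-finger parallel gripper is mounted at the origin on a cart in front of the work surface, level with it; the furniture and walls round the work are solid. World frame = base frame: x ahead of the robot, y to its left, z up, the work surface at z = 0. Lengths are in m, angles in rad, forces in N, time in s.
With the tool pointing down it reaches from about 0.3 to 0.775 m from the base axis. Payload 14.6 kg.
Tool frame: the origin (TCP) lies on the centre line of the jaws, within the pads' length; the fingertips stand 19 mm ahead of it and the grasp point (between the pads) is the TCP; z points along the fingers, x is the direction in which the jaws open and shut, and the axes are right-handed (so a half turn about z gives the same grasp; the last joint's range is limited). The gripper opens to 94 mm and grips with 3 to 60 N. Pads are 16 mm wide; open, the fingers measure 119 mm over their backs; the gripper's body (75 mm by 177 mm) begins 78 mm behind the grasp point.
Start: joints at [1.08, 0.3, 1.521, -0, 1.321, -0.067], TCP at [0.226, 0.501, 0.224] pointing down, gripper open.
Joint ranges: [-3.03, 3.03], [-0.79, 2.21], [0.23, 2.52], [-1.04, 4.18], [0, 3.07], [-2.55, 2.55]. Speed limits (rad/s): [2.22, 2.22, 2.57, 3.14, 3.14, 3.14].

### API

Orientations are given as [roll, pitch, yaw] about the fixed x, y, z axes, in that order (R = Rz(yaw) Ry(pitch) Rx(roll)).
In Python, from station import ctrl, imaging gives the robot as it stands.
- The arm moves only by the shell command python3 -m handwheel 'ROWS' [OPENING] [FORCE]. ROWS is JSON, a list that holds one entry, the list of rows, each a list of 4 numbers: the shift along the tool's x, y, z in m, then the turn about the tool's z in rad. A call has 1 to 10 rows; each row shifts and turns the pose as measured when the row begins, along the tool's axes as they then stand; what a row does not reach is not made up. A row lasts 1/10 s, in which the tool goes at most 50 mm and 8.59 degrees, less where a joint would pass 70% of its speed; a pose out of reach is approached as far as the arm can. A call is refused whole if a number of a shift passes 0.05 or a number of a turn 0.15, either way. A call with a gripper value outside its range is refused whole. OPENING is the finger opening in m, from 0 to 0.094, set as the call begins (- or left out, the last holds). The fingers move at their own pace and stop on an object; FORCE is the grip in N (left out, the last holds). Time passes only in rows, so rows that do not move let the fingers close. It gives the time, the measured TCP pose, the force and the opening at its end, in the units of the state.
- ctrl.get_obs(): the state, without advancing time (a new reading comes with each control period).
- imaging.camera(name): name is "side" or "top"; returns the picture (420x560x3 uint8, red, green, blue); there is no depth.
- imaging.camera_model(name): a dict with "camera_matrix" (3x3 intrinsics, pixels), "position" and "attitude" of the camera in the world. Camera axes: x right, y up, looking along -z (the intrinsics and any distortion apply to the point x, -y, -z); pixel columns grow to the right and rows downward; lengths in m; the calibration is good to about 2 mm. A picture is of the moment at which its call begins. camera_model takes no time and is no camera call.
- ctrl.hand_in(): hands the job in, once; it reports no verdict.
The state is a dict: "time_s": time; "qpos": joint angles; "joint_vel": joint speeds; "tau": joint torques, N m; "ee_pos": TCP position; "eef_rot": TCP orientation; "force": force on the tool from outside, world axes, zero at the start; "moment": the same for the moment, N m; "grip_width": finger opening in m.
Only numpy, scipy, OpenCV 4.12 (cv2) and the standard library are available. Lean on these libraries where they do the work, as an engineer would, in place of code of your own. Each camera call takes 0.05 s, during which the arm holds its last target. There are 200 camera calls.

### The job

Put the dried filter elements away: swing the case cover right up past vertical, slide the stop collar off the free end of the drying bar and lay it in the shallow steel tray, then slide every filter element off the bar and put each down in the case, resting on its floor between the fins. When all of them are in, fold the stiff cover down to 45 degrees above closed and leave it standing there so that they can air. Do not knock over or push away the flask or the white bottle.

Things in the scene. Friction and masses are not known exactly. Their poses are not given: they have to be found in the camera images.
- case: Grey open-topped storage case, fixed to the worktop, 116 (x) x 260 (y) x 50 mm; origin centre of the underside, z up. Floor 4 mm thick, walls 4 mm. Three 4 mm fins, 22 mm high from the underside, stand across it at y = -64, 0, +64 mm and make four bays in a row along its y, each 60 mm long in y (centres y = -96, -32, +32, +96 mm) and 108 mm in x.
- cover (a joint): Angle of the grey cover (114 x 258 x 4 mm) of the case, rad: 0 closed (level on the rim), pi/2 upright, stop at 1.95. Hinge line along the case's y at its far (+x) edge. Stiff friction hinge (about 0.35 N m): the cover stays at any angle where it is left.
- cover_hinge (a point): Middle of the hinge line, fixed in the case at (61, 0, 53.5) mm.
- cover_grip (a point): Middle of the steel grip bar of the cover: 10 mm round, along the case's y, 96 mm clear between its two arms, parallel to the free edge and 42 mm out from it (gap for a finger). It lies 160 mm from the hinge line: in the case frame at hinge + 160 mm * (-cos a, 0, sin a), a = joint cover.
- stand: Drying stand, fixed; origin under its post, centre of the post's foot on the worktop. A 24 mm square aluminium post 134 mm high carries a level steel bar, 14 mm round, along the stand's +y at 120 mm height; the free part runs from y = 18 to 285 mm. Dark foot plate 100 x 160 x 12 mm under its post end.
- bar_end (a point): Centre of the bar's free end, at (0, 285, 120) mm in the stand's frame.
- collar: Aluminium stop collar, ring 50 mm outside, 21 mm bore, 22 mm wide; origin at its centre, its axis is its own y. Hangs loose on the bar as the last thing towards the free end. No clamp or thread: it slides.
- tray: Loose shallow square steel tray, 130 x 130 x 18 mm, wall and floor 4 mm; origin centre of the underside.
- flask: Conical 250 ml flask, 79 mm wide, 132 mm high, bystander; origin centre of underside.
- bottle_s: White bottle with blue cap, 68 mm wide, 152 mm high, bystander; origin centre of underside.
- element_1: White ribbed filter element, hollow cylinder 45 mm outside, 24 mm bore, 50 mm long; origin at its centre, its axis is its own y. Up to four hang loose on the bar behind the collar (may be absent).
- element_2: White ribbed filter element, hollow cylinder 45 mm outside, 24 mm bore, 50 mm long; origin at its centre, its axis is its own y. Up to four hang loose on the bar behind the collar (may be absent).
- element_3: White ribbed filter element, hollow cylinder 45 mm outside, 24 mm bore, 50 mm long; origin at its centre, its axis is its own y. Up to four hang loose on the bar behind the collar (may be absent).
- element_4: White ribbed filter element, hollow cylinder 45 mm outside, 24 mm bore, 50 mm long; origin at its centre, its axis is its own y. Up to four hang loose on the bar behind the collar (may be absent).

How it is judged:
On the way, in this order (a step that is already met when the one before it is completed fails the run):
1. cover swung up past vertical and stop collar in the tray (either first) (value of joint cover above 1.65 rad and x of collar in the frame of tray between -0.06 and 0.06 m and y of collar in the frame of tray between -0.06 and 0.06 m and z of collar in the frame of tray between 0 and 0.036 m), for 0.2 s.
2. every filter element down in the case, cover still up (x of element_1 in the frame of case between -0.054 and 0.054 m and y of element_1 in the frame of case between -0.126 and 0.126 m and z of element_1 in the frame of case between 0 and 0.034 m and x of element_2 in the frame of case between -0.054 and 0.054 m and y of element_2 in the frame of case between -0.126 and 0.126 m and z of element_2 in the frame of case between 0 and 0.034 m and x of element_3 in the frame of case between -0.054 and 0.054 m and y of element_3 in the frame of case between -0.126 and 0.126 m and z of element_3 in the frame of case between 0 and 0.034 m and x of element_4 in the frame of case between -0.054 and 0.054 m and y of element_4 in the frame of case between -0.126 and 0.126 m and z of element_4 in the frame of case between 0 and 0.034 m and value of joint cover above 1.2 rad), for 0.2 s.
At the end, for the whole second after the job is handed in: Cover left at 45 degrees (within 7) above closed, every filter element present resting on the floor of the case (lying or standing, none on a fin: centre less than 34 mm above the case's underside), collar in the tray (any way up), all at rest (value of joint cover between 0.665 and 0.905 rad and x of element_1 in the frame of case between -0.054 and 0.054 m and y of element_1 in the frame of case between -0.126 and 0.126 m and z of element_1 in the frame of case between 0 and 0.034 m and x of element_2 in the frame of case between -0.054 and 0.054 m and y of element_2 in the frame of case between -0.126 and 0.126 m and z of element_2 in the frame of case between 0 and 0.034 m and x of element_3 in the frame of case between -0.054 and 0.054 m and y of element_3 in the frame of case between -0.126 and 0.126 m and z of element_3 in the frame of case between 0 and 0.034 m and x of element_4 in the frame of case between -0.054 and 0.054 m and y of element_4 in the frame of case between -0.126 and 0.126 m and z of element_4 in the frame of case between 0 and 0.034 m and x of collar in the frame of tray between -0.06 and 0.06 m and y of collar in the frame of tray between -0.06 and 0.06 m and z of collar in the frame of tray between 0 and 0.036 m and linear speed of each of element_1, element_2, element_3, element_4, collar below 0.03 m/s and velocity of joint cover between -0.05 and 0.05 rad/s); the robot touches nothing.
It fails at once if flask or white bottle knocked more than 6 cm or tipped (distance of any of flask, bottle_s from where it was at the start of the episode above 0.06 m or angle between any of flask, bottle_s's own z axis and vertical above 0.6 rad).
Of element_1, element_2, element_3, element_4 only 2 to 4 are there at a start; the rules pass over those that are not, and their reading is None.
At some moment in a run one of tray may be knocked a few centimetres aside while the robot is not near it.
Once in a run the grip may slacken for a moment while it holds something.
It also fails if it takes over 210 s, if anything falls off the work surface, if the arm or the gripper's body presses on something with over 40 N, if the wrist force passes 120 N, or if a joint passes its speed limit or range.

## Working session

There is one attempt and no reset: what is moved stays moved. The work goes in short steps, Python scripts to look and compute and a shell command to move; the robot and the scene stay as the last step left them, time stands still between calls to the robot, and variables do not carry over. Pictures are saved under pics/ and viewed, about 12 in all and at most 16, crops included, and the job is handed in when it is done.

```bash
ls; mkdir -p pics; python3 - <<'E'
from station import ctrl, imaging
import cv2,numpy as np
print(ctrl.get_obs())
for n in("side","top"):
    im=imaging.camera(n); cv2.imwrite(f"pics/{n}0.png",im[...,::-1]); print(n,imaging.camera_model(n))
a=[cv2.imread(f"pics/{n}0.png") for n in("top","side")]
E
```

```text
pics
{'time_s': 0.0, 'qpos': array([ 1.08038286e+00,  3.00455447e-01,  1.52160459e+00, -2.35240477e-05,
        1.32066406e+00, -6.65437365e-02]), 'joint_vel': array([ 0.00133933,  0.00196249, -0.00043623, -0.000705  ,  0.00078275,
       -0.00048042]), 'tau': array([ 6.61673166e-04, -5.31818032e+01, -3.52738237e+01,  7.08974758e-02,
        2.44608312e-02, -1.24627986e-04]), 'ee_pos': array([0.2260754 , 0.50112248, 0.22388495]), 'eef_rot': array([-3.14154015e+00,  1.13045140e-03,  1.14693246e+00]), 'force': array([ 0.41225727, -0.69941394,  0.14088146]), 'moment': array([ 0.03089996, -0.00850636, -0.02124022]), 'grip_width': 0.09393404185539998}
side {'camera_matrix': array([[546.46986781,   0.        , 289.33676183],
       [  0.        , 546.46986781, 210.76975372],
       [  0.        ,   0.        ,   1.        ]]), 'position': array([ 0.71120825, -1.13845222,  0.87537806]), 'attitude': array([0.9683573 , 0.00272651, 0.09757753])}
top {'camera_matrix': array([[381.14926091,   0.        , 281.51445673],
       [  0.        , 381.14926091, 210.80232376],
       [  0.        ,   0.        ,   1.        ]]), 'position': array([ 0.43156309, -0.05732786,  1.13275642]), 'attitude': array([ 0.18307343,  0.02829215, -1.57191152])}
```

View pics/top0.png

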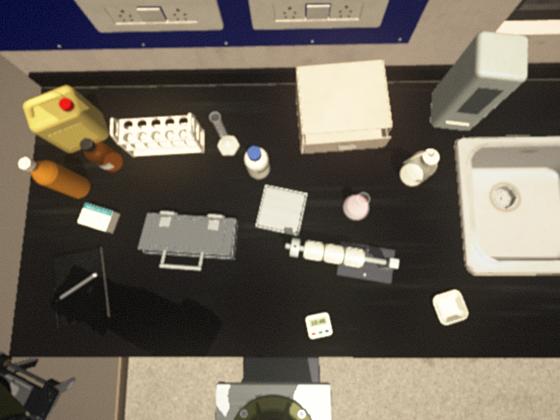

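View pics/side0.png

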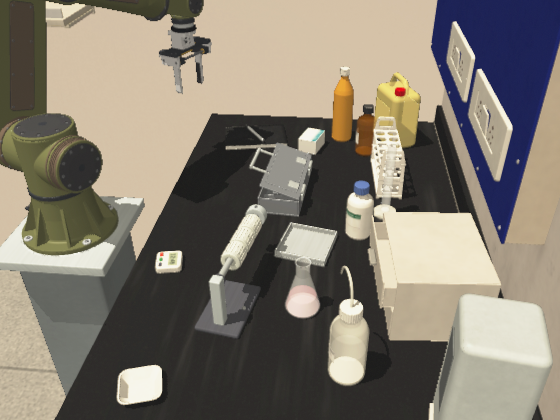

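```bash
cat > h.py <<'E'
import numpy as np,cv2
from scipy.spatial.transform import Rotation as Ro
from station import ctrl, imaging
def cam(n):
    m=imaging.camera_model(n); return m["camera_matrix"],np.array(m["position"]),Ro.from_euler("xyz",m["attitude"]).as_matrix()
def ray(n,u,v):
    K,p,R=cam(n); d=np.linalg.solve(K,[u,v,1]); return p,R@(d*[1,-1,-1])
def onz(n,u,v,z):
    p,d=ray(n,u,v); return p+d*(z-p[2])/d[2]
def two(t,s):
    p,d=ray("top",*t); q,e=ray("side",*s); d/=np.linalg.norm(d); e/=np.linalg.norm(e)
    k=np.linalg.lstsq(np.c_[d,-e],q-p,rcond=None)[0]; a=p+k[0]*d;b=q+k[1]*e
    return (a+b)/2,np.linalg.norm(a-b)
def proj(n,P):
    K,p,R=cam(n); c=(R.T@(np.asarray(P)-p))*[1,-1,-1]; return (K@c/c[2])[:2]
def snap(n,name,crop=None,s=3):
    im=imaging.camera(n)[...,::-1].copy(); cv2.imwrite(f"pics/{name}_raw.png",im)
    if crop:
        x0,x1,y0,y1=crop; im=cv2.resize(im[y0:y1,x0:x1],None,fx=s,fy=s,interpolation=cv2.INTER_CUBIC)
    cv2.imwrite(f"pics/{name}.png",im); return im
E
python3 - <<'E'
from h import *
a=cv2.imread("pics/top0.png")[180:300,130:410]; b=cv2.imread("pics/side0.png")[130:340,190:390]
a=cv2.resize(a,(784,336)); 
cv2.imwrite("pics/c1.png",a); cv2.imwrite("pics/c2.png",cv2.resize(b,None,fx=2.8,fy=2.8,interpolation=cv2.INTER_CUBIC))
for n,t,s in [("collar",(293,248),(257,214)),("grip",(182,267),(262,157)),("post",(394,264),(217,279))]: print(n,two(t,s))
E
```

```text
collar (array([ 0.52165457, -0.05868   ,  0.11384059]), np.float64(0.005129396000724478))
grip (array([0.48186978, 0.24313297, 0.10238195]), np.float64(0.024279530414386647))
post (array([ 0.47815702, -0.319325  ,  0.1306142 ]), np.float64(0.005612419621620213))
```

View pics/c1.png

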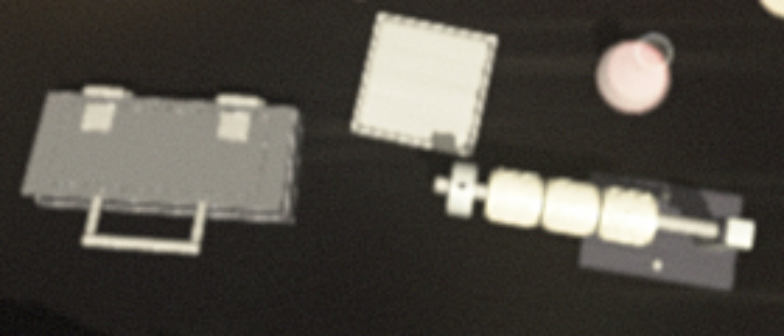

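View pics/c2.png

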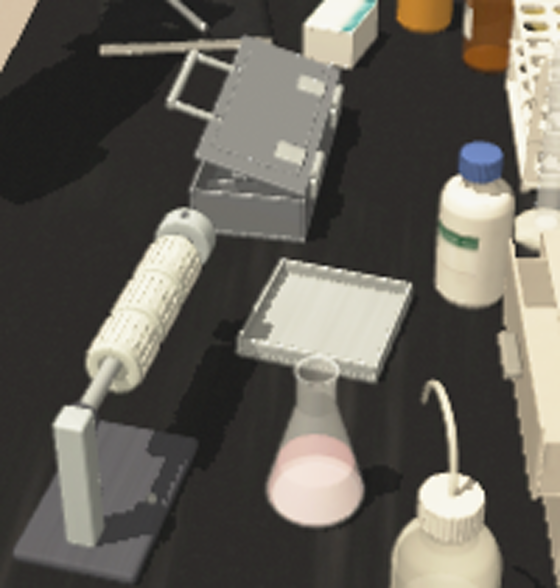

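```bash
python3 - <<'E'
from h import *
T=lambda u,v:(130+u/2.8,180+v/2.8); S=lambda u,v:(190+u/2.8,130+v/2.8)
print("gripL",two(T(85,243),S(193,57)),"gripR",two(T(199,249),S(172,103)))
L=onz("top",*T(105,92),.056);R=onz("top",*T(241,101),.056);print("hingeTabs",L,R)
print("hinge S", onz("side",*S(312,168),.056), "bottom corners", onz("side",*S(192,228),0),onz("side",*S(302,240),0))
print("case right rim corner top", onz("top",*T(294,221),.05), onz("side",*S(193,184),.05))
post=onz("top",*T(739,234),.134); tip=onz("top",*T(437,186),.12); print("post",post,onz("side",*S(76,413),.134),"tip",tip, np.linalg.norm((tip-post)[:2]),"yaw of +y",np.degrees(np.arctan2(*(tip-post)[1::-1])))
print("collar",onz("top",*T(461,190),.117)); 
for u,v in((516,198),(571,208),(629,215)): print("el",onz("top",*T(u,v),.117))
c=np.array([onz("top",*T(u,v),.018) for u,v in((380,13),(497,38),(470,154),(352,131))]);print("tray",c.mean(0),np.linalg.norm(np.diff(c,axis=0),axis=1),c[:,:2])
print("flask",onz("top",*T(632,78),.05),"bottle", onz("side",*S(475,270),.0))
E
```

```text
gripL (array([0.4735082 , 0.30306289, 0.09321889]), np.float64(0.005042795677762942)) gripR (array([0.46798559, 0.18944125, 0.10110102]), np.float64(0.006549712045707255))
hingeTabs [0.62708066 0.30327064 0.056     ] [0.61679416 0.16155776 0.056     ]
hinge S [0.61662687 0.15242911 0.056     ] bottom corners [0.49868311 0.11674461 0.        ] [6.10866351e-01 1.06121467e-01 1.11022302e-16]
case right rim corner top [0.4942806  0.10511439 0.05      ] [0.50076726 0.12133247 0.05      ]
post [ 0.47639146 -0.31903498  0.134     ] [ 0.48129046 -0.31790398  0.134     ] tip [ 0.52285311 -0.04087924  0.12      ] 0.2820093940201139 yaw of +y 80.51716470431258
collar [ 0.51923996 -0.06362644  0.117     ]
el [ 0.51148124 -0.11565992  0.117     ]
el [ 0.50188385 -0.16735277  0.117     ]
el [ 0.49514841 -0.22163389  0.117     ]
tray [ 0.64116682 -0.02647006  0.018     ] [0.12873468 0.12813211 0.12684162] [[ 0.71865648  0.02159645]
 [ 0.69005972 -0.10392185]
 [ 0.56548106 -0.07395529]
 [ 0.59047001  0.05040045]]
flask [ 0.63940961 -0.24056517  0.05      ] bottle [0.78198202 0.07136067 0.        ]
```

```bash
cat >> h.py <<'E'
def rel(P=None,yaw=None,n=1):
    o=ctrl.get_obs(); R=Ro.from_euler("xyz",o["eef_rot"]).as_matrix()
    t=R.T@(np.asarray(P)-o["ee_pos"]) if P is not None else np.zeros(3)
    y=o["eef_rot"][2]; dy=0 if yaw is None else (y-yaw+np.pi)%(2*np.pi)-np.pi
    print(f"t={o['time_s']:.1f} pos",o["ee_pos"].round(4),"rpy",o["eef_rot"].round(3),"w",round(o["grip_width"],4),"F",o["force"].round(1),"| shift",(t/n).round(4),"turn",round(dy/n,3))
E
python3 -m handwheel '[[[0,0,0,0.136],[0,0,0,0.136],[0,0,0,0.136],[0,0,0,0.136],[0,0,0,0.136],[0,0,0,0.136],[0,0,0,0.136],[0,0,0,0.136],[0,0,0,0.136]]]' 0.04 25
python3 -c "
from h import *
rel([.471,.246,.17],-.075,9)"
```

```text
time_s: 1.0
ee_pos: [0.2254, 0.5, 0.2207]
eef_rot: [3.134, 0.003, -0.124]
force: [-0.1, -0.5, -0.7]
grip_width: 0.0401
t=1.0 pos [0.2254 0.5    0.2207] rpy [ 3.134e+00  3.000e-03 -1.240e-01] w 0.0401 F [-0.1 -0.5 -0.7] | shift [0.0306 0.0246 0.0057] turn -0.005
```

```bash
python3 -m handwheel '[[[0.031,0.0246,0.004,-0.005],[0.031,0.0246,0.004,-0.005],[0.031,0.0246,0.004,-0.005],[0.031,0.0246,0.004,-0.005],[0.031,0.0246,0.004,-0.005],[0.031,0.0246,0.004,-0.005],[0.031,0.0246,0.004,-0.005],[0.031,0.0246,0.004,-0.005],[0.031,0.0246,0.004,-0.005],[0,0,0,0]]]'
python3 - <<'E'
from h import *
rel([.471,.246,.098],-.075,1)
a=snap("top","g1",(120,260,190,290),5); b=snap("side","g1s",(210,340,80,220),4)
c=np.zeros((560,1250,3),np.uint8); c[:500,:700]=a; c[:560,720:1240]=b
cv2.imwrite("pics/g1c.png",cv2.resize(c,(800,358)))
E
```

```text
time_s: 2.0
ee_pos: [0.4858, 0.2387, 0.1811]
eef_rot: [3.131, 0.007, -0.081]
force: [-0.2, 0.2, -0.7]
grip_width: 0.04
t=2.0 pos [0.4858 0.2387 0.1811] rpy [ 3.131  0.007 -0.081] w 0.04 F [-0.2  0.2 -0.7] | shift [-0.0148 -0.0069  0.0831] turn -0.006
```

View pics/g1c.png

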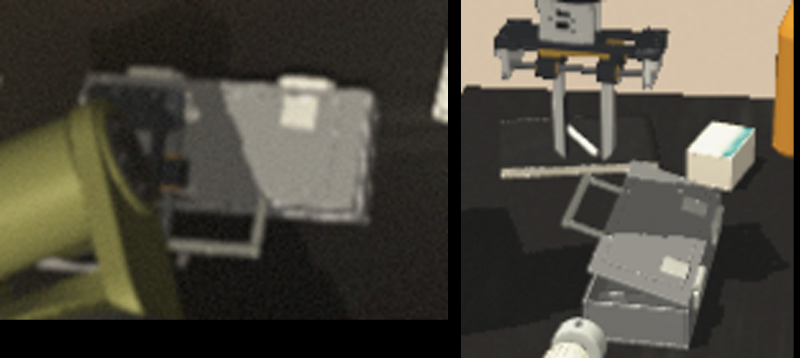

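```bash
python3 -m handwheel '[[[-0.015,-0.007,0.0,0],[0,0,0.03,0],[0,0,0.03,0],[0,0,0.01,0],[0,0,0,0]]]'
python3 - <<'E'
from h import *
rel([.471,.246,.098],-.075,1)
b=snap("side","g2s",(220,320,90,200),5); cv2.imwrite("pics/g2s.png",b)
E
```

```text
time_s: 2.6
ee_pos: [0.4621, 0.2554, 0.1117]
eef_rot: [3.134, 0.005, -0.073]
force: [-1.2, -0.6, -0.4]
grip_width: 0.0398
t=2.6 pos [0.4621 0.2554 0.1117] rpy [ 3.134  0.005 -0.073] w 0.0398 F [-1.2 -0.6 -0.4] | shift [0.0096 0.0086 0.0137] turn 0.002
```

View pics/g2s.png

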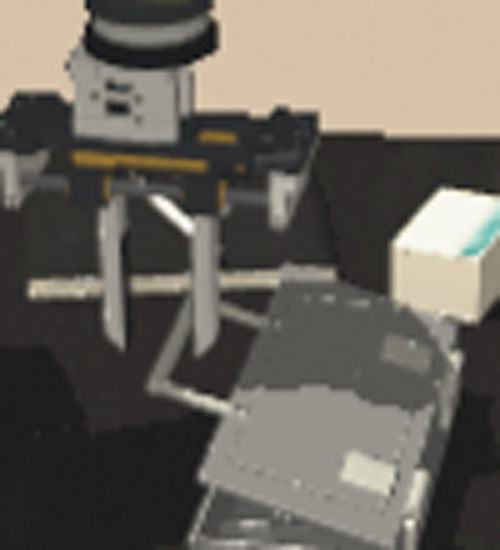

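```bash
python3 -m handwheel '[[[0.008,0.008,0.0,0],[0,0,0.013,0],[0,0,0,0],[0,0,0,0]]]'
python3 -m handwheel '[[[0,0,0,0],[0,0,0,0],[0,0,0,0],[0,0,0,0],[0,0,0,0],[0,0,0,0]]]' 0.0 25
python3 -c "
from h import *
rel([.471,.246,.098],-.075,1)"
```

```text
time_s: 3.05
ee_pos: [0.4715, 0.2471, 0.1019]
eef_rot: [3.137, 0.0, -0.072]
force: [0.0, -0.4, 0.1]
grip_width: 0.0399
time_s: 3.65
ee_pos: [0.4718, 0.2472, 0.1024]
eef_rot: [3.137, -0.001, -0.073]
force: [0.9, -0.7, -0.2]
grip_width: 0.0095
t=3.6 pos [0.4718 0.2472 0.1024] rpy [ 3.137e+00 -1.000e-03 -7.300e-02] w 0.0095 F [ 0.9 -0.7 -0.2] | shift [-0.0007  0.0012  0.0045] turn 0.002
```

```bash
python3 -c "
import numpy as np
a=.32+.08*np.arange(21);x=-.16*np.cos(a);z=.16*np.sin(a)
for i in range(20):print([round(x[i+1]-x[i],4),0,round(z[i]-z[i+1],4),0],end=',')"
```

```text
[np.float64(0.0045), 0, np.float64(-0.012), 0],[np.float64(0.0055), 0, np.float64(-0.0116), 0],[np.float64(0.0064), 0, np.float64(-0.0111), 0],[np.float64(0.0072), 0, np.float64(-0.0106), 0],[np.float64(0.008), 0, np.float64(-0.01), 0],[np.float64(0.0088), 0, np.float64(-0.0093), 0],[np.float64(0.0095), 0, np.float64(-0.0085), 0],[np.float64(0.0102), 0, np.float64(-0.0078), 0],[np.float64(0.0108), 0, np.float64(-0.0069), 0],[np.float64(0.0113), 0, np.float64(-0.006), 0],[np.float64(0.0117), 0, np.float64(-0.0051), 0],[np.float64(0.0121), 0, np.float64(-0.0042), 0],[np.float64(0.0124), 0, np.float64(-0.0032), 0],[np.float64(0.0126), 0, np.float64(-0.0022), 0],[np.float64(0.0127), 0, np.float64(-0.0012), 0],[np.float64(0.0128), 0, np.float64(-0.0001), 0],[np.float64(0.0128), 0, np.float64(0.0009), 0],[np.float64(0.0127), 0, np.float64(0.0019), 0],[np.float64(0.0125), 0, np.float64(0.0029), 0],[np.float64(0.0122), 0, np.float64(0.0039), 0],
```

```bash
python3 -m handwheel '[[[0.0045,0,-0.012,0],[0.0055,0,-0.0116,0],[0.0064,0,-0.0111,0],[0.0072,0,-0.0106,0],[0.008,0,-0.01,0]]]'
python3 -c "
from h import *
rel([.622-.16*np.cos(.72)*.997,.2475,.0535+.16*np.sin(.72)],-.075,1)"
```

```text
time_s: 4.15
ee_pos: [0.5031, 0.2448, 0.1607]
eef_rot: [3.135, 0.006, -0.072]
force: [7.1, 1.3, -10.7]
grip_width: 0.0094
t=4.2 pos [0.5031 0.2448 0.1607] rpy [ 3.135  0.006 -0.072] w 0.0094 F [  7.1   1.3 -10.7] | shift [-0.0012 -0.0026  0.0017] turn 0.003
```

```bash
python3 -m handwheel '[[[0.01,0,-0.0088,0],[0.0097,0,-0.008,0],[0.0102,0,-0.0075,0],[0.0108,0,-0.0069,0],[0.0113,0,-0.006,0]]]'
python3 -m handwheel '[[[0.0117,0,-0.0051,0],[0.0121,0,-0.0042,0],[0.0124,0,-0.0032,0],[0.0126,0,-0.0022,0],[0.0127,0,-0.0012,0]]]'
python3 -c "
from h import *
rel([.623-.16*np.cos(1.52)*.997,.2375,.0535+.16*np.sin(1.52)],-.075,1)"
```

```text
time_s: 4.65
ee_pos: [0.556, 0.2409, 0.203]
eef_rot: [3.135, 0.012, -0.072]
force: [1.0, 3.0, -10.9]
grip_width: 0.0091
time_s: 5.15
ee_pos: [0.6182, 0.2364, 0.22]
eef_rot: [3.134, 0.021, -0.071]
force: [-3.2, 2.4, -7.7]
grip_width: 0.0092
t=5.2 pos [0.6182 0.2364 0.22  ] rpy [ 3.134  0.021 -0.071] w 0.0092 F [-3.2  2.4 -7.7] | shift [-0.0032 -0.0009  0.0068] turn 0.004
```

```bash
python3 -m handwheel '[[[0.0125,0,0.0015,0],[0.0125,0,0.0015,0],[0.0125,0,0.0025,0],[0.0125,0,0.003,0],[0.008,0,0.003,0],[0,0,0,0]]]'
python3 - <<'E'
from h import *
rel()
snap("side","s3",(180,390,70,290),3)
E
```

```text
time_s: 5.75
ee_pos: [0.6775, 0.2318, 0.2119]
eef_rot: [3.135, 0.026, -0.071]
force: [-0.1, 0.8, -6.8]
grip_width: 0.0091
t=5.8 pos [0.6775 0.2318 0.2119] rpy [ 3.135  0.026 -0.071] w 0.0091 F [-0.1  0.8 -6.8] | shift [0. 0. 0.] turn 0.0
```

View pics/s3.png

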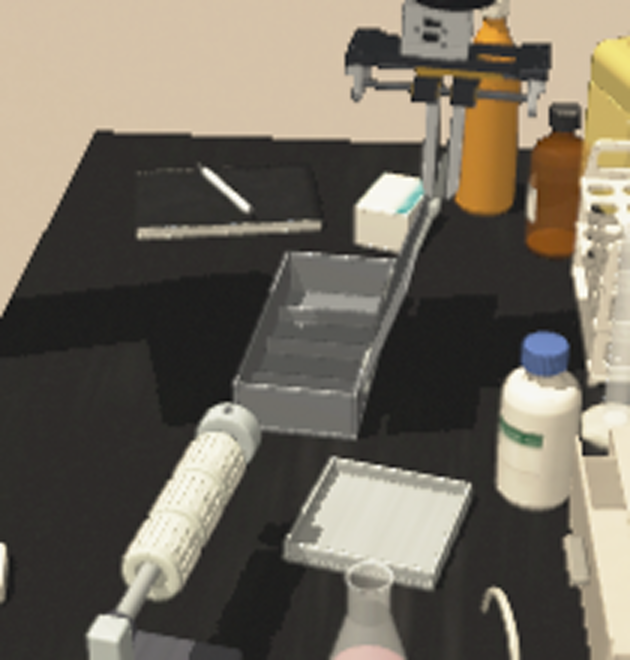

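```bash
python3 -m handwheel '[[[0,0,0,0],[0,0,0,0],[0,0,0,0],[0,0,-0.02,0],[0,0,-0.03,0],[0,0,-0.02,0]]]' 0.04
python3 -c "
from h import *
rel([.519,-.066,.20],-.165,8)"
```

```text
time_s: 6.4
ee_pos: [0.6776, 0.2315, 0.2845]
eef_rot: [3.133, 0.026, -0.071]
force: [0.1, 0.1, 0.3]
grip_width: 0.0403
t=6.4 pos [0.6776 0.2315 0.2845] rpy [ 3.133  0.026 -0.071] w 0.0403 F [0.1 0.1 0.3] | shift [-0.0169  0.0384  0.0113] turn 0.012
```

```bash
python3 -m handwheel '[[[-0.0169,0.038,0.006,0.012],[-0.0169,0.038,0.006,0.012],[-0.0169,0.038,0.006,0.012],[-0.0169,0.038,0.006,0.012],[-0.0169,0.038,0.006,0.012],[-0.0169,0.038,0.006,0.012],[-0.0169,0.038,0.006,0.012],[-0.0169,0.03,0.006,0.012],[0,0,0,0],[0,0,0,0]]]' 0.08
python3 - <<'E'
from h import *
rel([.519,-.066,.117],-.165)
im=snap("top","t4"); c=np.vstack([cv2.resize(im[180:300,130:410],(784,336)),cv2.resize(imaging.camera("side")[180:280,190:390,::-1],(784,392))])
cv2.imwrite("pics/t4c.png",cv2.resize(c,None,fx=.8,fy=.8))
E
```

```text
time_s: 7.4
ee_pos: [0.5025, -0.0564, 0.248]
eef_rot: [3.133, 0.007, -0.169]
force: [0.0, -0.2, -0.0]
grip_width: 0.0801
t=7.4 pos [ 0.5025 -0.0564  0.248 ] rpy [ 3.133  0.007 -0.169] w 0.0801 F [ 0.  -0.2 -0. ] | shift [0.0189 0.0055 0.131 ] turn -0.004
```

View pics/t4c.png

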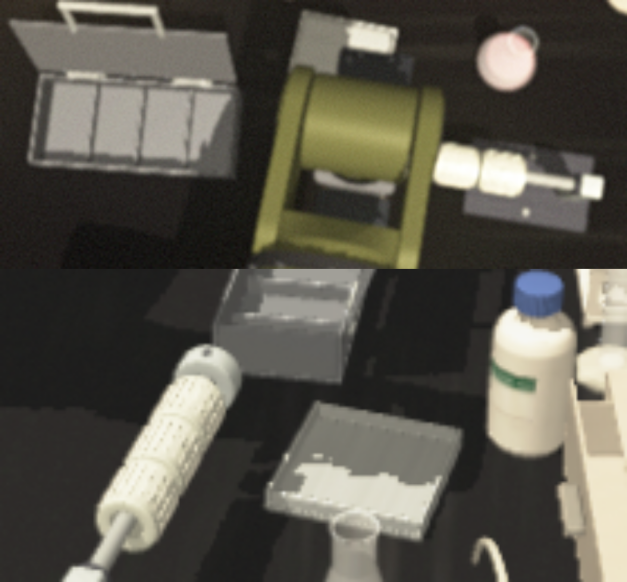

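```bash
python3 -m handwheel '[[[0.0185,0.006,0.03,0],[0,0,0.03,0],[0,0,0,0],[0,0,0,0]]]'
python3 - <<'E'
from h import *
rel([.519,-.064,.117],-.165)
T=lambda u,v:(130+u/2.24,180+v/2.24)
fl,fr,bl,br=[onz("top",*T(*p),.05) for p in((30,163),(237,175),(44,74),(242,80))]
print(fl,fr,bl,br, "mean",(fl+fr+bl+br)/4,"front len",np.linalg.norm(fl-fr),"yaw",np.arctan2(*(-(fl-fr)[:2])),"depth",np.linalg.norm(fr-br),np.linalg.norm(fl-bl))
f=[onz("top",*T(*p),.022) for p in((94,160),(142,163),(190,167))];print("fin fronts",f)
h=[onz("top",*T(*p),.0535) for p in((86,75),(192,82))];print("hinge",h)
g=[onz("top",*T(*p),.205) for p in((61,6),(158,13))];print("grip",g, "cover w free edge")
E
```

```text
time_s: 7.9
ee_pos: [0.523, -0.0622, 0.1881]
eef_rot: [3.133, 0.004, -0.163]
force: [0.5, 0.3, 0.2]
grip_width: 0.08
t=7.9 pos [ 0.523  -0.0622  0.1881] rpy [ 3.133  0.004 -0.163] w 0.08 F [0.5 0.3 0.2] | shift [-0.0034  0.0018  0.0712] turn 0.002
[0.51252369 0.36864652 0.05      ] [0.49653824 0.10287562 0.05      ] [0.62796644 0.35779677 0.05      ] [0.61849451 0.09893105 0.05      ] mean [0.56388072 0.23206249 0.05      ] front len 0.2662512089768068 yaw -3.081517518866375 depth 0.1220200443899756 0.11595147583865628
fin fronts [array([0.51826051, 0.29526753, 0.022     ]), array([0.51414498, 0.2318541 , 0.022     ]), array([0.50875035, 0.16868377, 0.022     ])]
hinge [array([0.62567514, 0.30139421, 0.0535    ]), array([0.61566119, 0.16305502, 0.0535    ])]
grip [array([0.67793595, 0.28381977, 0.205     ]), array([0.66886156, 0.173015  , 0.205     ])] cover w free edge
```

```bash
python3 -m handwheel '[[[-0.003,0.002,0.03,0],[0,0,0.03,0],[0,0,0.01,0],[0,0,0,0]]]'
python3 -c "
from h import *
rel([.519,-.064,.117],-.165)"
python3 -m handwheel '[[[0,0,0,0],[0,0,0,0],[0,0,0,0],[0,0,0,0],[0,0,0,0],[0,0,0,0]]]' 0.03 30
python3 -c "
from h import *
rel([.519,-.064,.117],-.165)"
```

```text
time_s: 8.3
ee_pos: [0.5229, -0.0629, 0.1228]
eef_rot: [3.133, -0.004, -0.16]
force: [-0.0, 0.1, 0.5]
grip_width: 0.0798
t=8.3 pos [ 0.5229 -0.0629  0.1228] rpy [ 3.133 -0.004 -0.16 ] w 0.0798 F [-0.   0.1  0.5] | shift [-0.0037  0.0016  0.0058] turn 0.005
time_s: 8.9
ee_pos: [0.5246, -0.0628, 0.1283]
eef_rot: [3.133, -0.01, -0.159]
force: [-0.5, -0.3, 0.3]
grip_width: 0.049
t=8.9 pos [ 0.5246 -0.0628  0.1283] rpy [ 3.133 -0.01  -0.159] w 0.049 F [-0.5 -0.3  0.3] | shift [-0.0055  0.002   0.0112] turn 0.006
```

```bash
python3 -m handwheel '[[[0,-0.01,0.001,0],[0,-0.015,0.001,0],[0,-0.015,0.001,0]]]'
python3 -m handwheel '[[[0,-0.015,0.001,0],[0,-0.015,0.001,0],[0,-0.01,0,0],[0,0,0,0]]]'
python3 - <<'E'
from h import *
rel([.64,-.0265,.12],-.165)
snap("side","s5",(190,390,130,290),3.5)
E
```

```text
time_s: 9.2
ee_pos: [0.5303, -0.0258, 0.1267]
eef_rot: [3.127, -0.009, -0.162]
force: [-0.1, -0.8, -0.1]
grip_width: 0.0486
time_s: 9.6
ee_pos: [0.5378, 0.0173, 0.1243]
eef_rot: [3.127, -0.011, -0.161]
force: [0.0, 0.2, 0.1]
grip_width: 0.0486
t=9.6 pos [0.5378 0.0173 0.1243] rpy [ 3.127 -0.011 -0.161] w 0.0486 F [0.  0.2 0.1] | shift [0.1079 0.0268 0.0058] turn 0.004
```

View pics/s5.png

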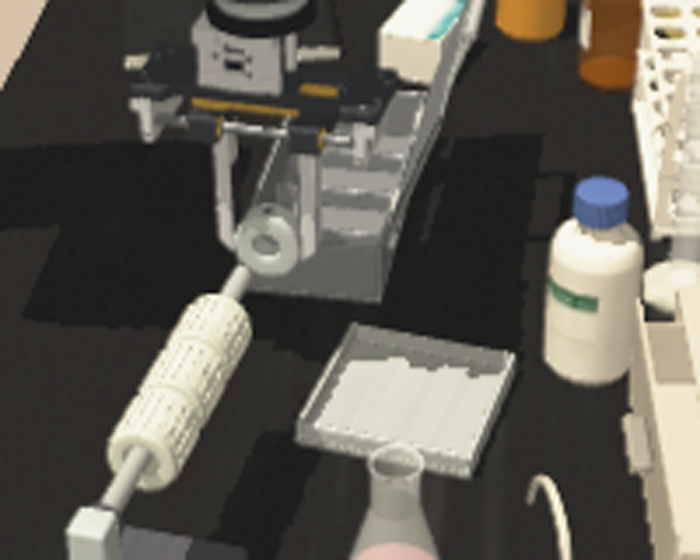

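```bash
python3 -m handwheel '[[[0.02,0.003,0,0],[0.03,0.006,0,0],[0.03,0.006,0,0],[0.02,0.006,0,0],[0.004,0.003,0,0],[0,0,0.02,0],[0,0,0.02,0],[0,0,0,0]]]'
python3 - <<'E'
from h import *
S=lambda u,v:(190+u/3.5,130+v/3.5)
c=np.array([onz("side",*S(*p),.018) for p in((352,325),(517,353),(470,475),(297,438))]);print(c.mean(0),c[:,:2])
rel([.642,-.0265,.038],-.165)
b=snap("side","s6",(250,390,130,290),3.5);
E
```

```text
time_s: 10.45
ee_pos: [0.6384, -0.0288, 0.0844]
eef_rot: [3.127, -0.01, -0.163]
force: [0.1, 0.6, -0.2]
grip_width: 0.0489
[ 0.64605647 -0.03766067  0.018     ] [[ 0.59629734  0.04544577]
 [ 0.72304317  0.0212749 ]
 [ 0.69427055 -0.12307593]
 [ 0.57061481 -0.09428741]]
t=10.4 pos [ 0.6384 -0.0288  0.0844] rpy [ 3.127 -0.01  -0.163] w 0.0489 F [ 0.1  0.6 -0.2] | shift [ 0.0027 -0.0036  0.0463] turn 0.002
```

View pics/s6.png

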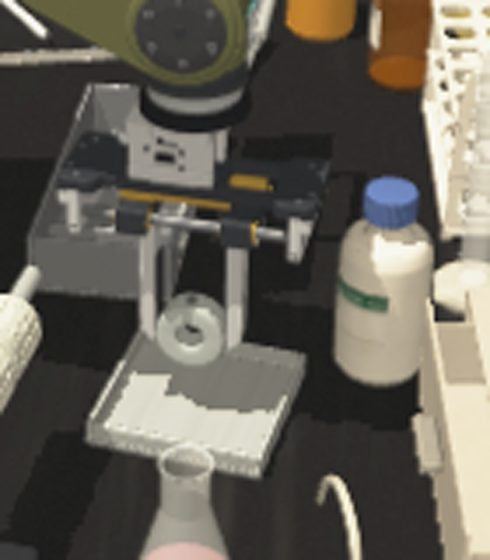

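```bash
python3 -m handwheel '[[[0.002,0,0.02,0],[0,0,0.016,0],[0,0,0.006,0],[0,0,0.004,0]]]'
python3 -m handwheel '[[[0,0,0.004,0],[0,0,0.003,0]]]'
python3 -m handwheel '[[[0,0,0,0],[0,0,0,0],[0,0,0,0],[0,0,0,0]]]' 0.065
python3 -m handwheel '[[[0,0,-0.01,0],[0,0,-0.03,0],[0,0,-0.04,0],[0,0,-0.03,0],[0,0,-0.02,0],[0,0,0,0]]]'
python3 - <<'E'
from h import *
rel([.5115,-.1155,.20],-.165)
b=snap("side","s7",(190,390,130,290),3.5);
E
```

```text
time_s: 10.9
ee_pos: [0.6425, -0.03, 0.0433]
eef_rot: [3.127, -0.018, -0.163]
force: [-0.5, 0.1, -0.7]
grip_width: 0.049
time_s: 11.1
ee_pos: [0.643, -0.03, 0.0391]
eef_rot: [3.127, -0.019, -0.162]
force: [-21.7, 3.4, 42.4]
grip_width: 0.0492
time_s: 11.5
ee_pos: [0.6439, -0.03, 0.0415]
eef_rot: [3.128, -0.022, -0.162]
force: [0.3, 1.1, 0.6]
grip_width: 0.0646
time_s: 12.1
ee_pos: [0.6409, -0.0276, 0.1788]
eef_rot: [3.128, -0.022, -0.162]
force: [-0.4, -0.3, 0.6]
grip_width: 0.0652
t=12.1 pos [ 0.6409 -0.0276  0.1788] rpy [ 3.128 -0.022 -0.162] w 0.0652 F [-0.4 -0.3  0.6] | shift [-0.113   0.108  -0.0222] turn 0.003
```

View pics/s7.png

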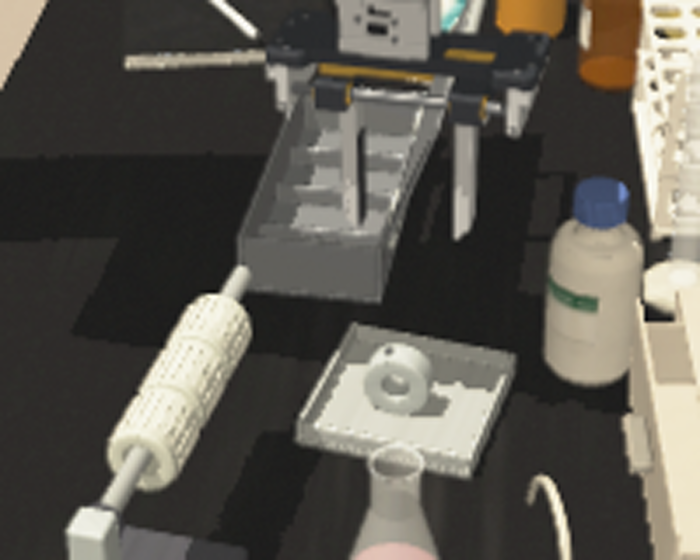

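```bash
python3 -m handwheel '[[[-0.018,0.017,-0.003,0],[-0.022,0.021,-0.003,0],[-0.022,0.021,0,0],[-0.022,0.021,0,0],[-0.018,0.016,0,0],[-0.007,0.005,0,0],[0,0,0,0]]]' 0.07
python3 -c "
from h import *
rel([.514,-.1155,.12],-.163)"
```

```text
time_s: 12.85
ee_pos: [0.5089, -0.111, 0.1735]
eef_rot: [3.128, -0.008, -0.162]
force: [0.6, -0.3, 0.9]
grip_width: 0.0698
t=12.8 pos [ 0.5089 -0.111   0.1735] rpy [ 3.128 -0.008 -0.162] w 0.0698 F [ 0.6 -0.3  0.9] | shift [0.0054 0.0029 0.0536] turn 0.001
```

```bash
python3 -m handwheel '[[[0.005,0.003,0,0],[0,0,0.02,0],[0,0,0.02,0],[0,0,0.01,0],[0,0,0.003,0]]]'
python3 -m handwheel '[[[0,0,0,0],[0,0,0,0],[0,0,0,0],[0,0,0,0],[0,0,0,0]]]' 0.03 25
python3 - <<'E'
from h import *
rel([.514,-.1155,.12],-.163)
b=snap("side","s8",(190,330,170,290),4.5);
E
```

```text
time_s: 13.35
ee_pos: [0.5184, -0.1142, 0.118]
eef_rot: [3.129, -0.009, -0.159]
force: [0.6, 0.2, 0.5]
grip_width: 0.07
time_s: 13.85
ee_pos: [0.5177, -0.1135, 0.1187]
eef_rot: [3.129, -0.004, -0.158]
force: [0.3, 0.3, -0.3]
grip_width: 0.0442
t=13.8 pos [ 0.5177 -0.1135  0.1187] rpy [ 3.129 -0.004 -0.158] w 0.0442 F [ 0.3  0.3 -0.3] | shift [-0.0033  0.0026 -0.0013] turn 0.005
```

View pics/s8.png

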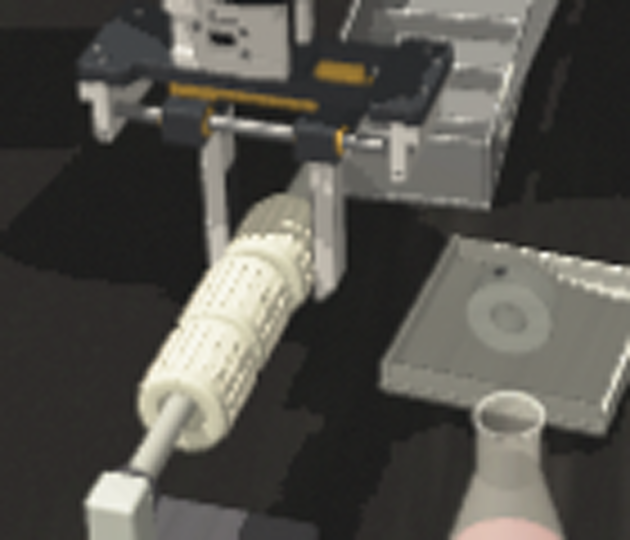

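```bash
python3 -m handwheel '[[[0,-0.015,0,0],[0,-0.02,0,0],[0,-0.02,0,0],[0,-0.02,0,0]]]'
python3 -m handwheel '[[[0,-0.02,0,0],[0,-0.02,0,0],[0,-0.015,0,0],[0,0,0,0]]]'
python3 - <<'E'
from h import *
C=np.array([.5625,.233]);cy=-.075;X=np.array([np.cos(cy),np.sin(cy)]);Y=np.array([-X[1],X[0]])
for b in(.096,.032,-.032): print(b,C-.013*X+b*Y)
rel([*(C-.013*X+.096*Y),.13],cy,10)
E
```

```text
time_s: 14.3
ee_pos: [0.5311, -0.0368, 0.1194]
eef_rot: [3.129, -0.008, -0.162]
force: [-0.1, 1.0, -0.9]
grip_width: 0.044
time_s: 14.7
ee_pos: [0.5413, 0.0252, 0.1201]
eef_rot: [3.13, -0.012, -0.159]
force: [-1.2, -0.3, -1.2]
grip_width: 0.0441
0.096 [0.5567298  0.32970421]
0.032 [0.5519343  0.26588413]
-0.032 [0.54713879 0.20206404]
t=14.7 pos [0.5413 0.0252 0.1201] rpy [ 3.13  -0.012 -0.159] w 0.0441 F [-1.2 -0.3 -1.2] | shift [-0.0033 -0.0303 -0.0014] turn -0.008
```

```bash
python3 -m handwheel '[[[-0.0033,-0.02,-0.001,-0.008],[-0.0033,-0.033,-0.001,-0.008],[-0.0033,-0.033,-0.001,-0.008],[-0.0033,-0.033,-0.001,-0.008],[-0.0033,-0.033,-0.001,-0.008],[-0.0033,-0.033,-0.001,-0.008],[-0.0033,-0.033,0,-0.008],[-0.0033,-0.033,0,-0.008],[-0.0033,-0.033,0,-0.008],[-0.0033,-0.015,0,-0.008]]]'
python3 -m handwheel '[[[0,0,0,0],[0,0,0,0]]]'
python3 - <<'E'
from h import *
rel([.5567,.3297,.1],-.075)
a=snap("top","t9",(120,260,180,290),5); b=snap("side","s9",(230,350,90,220),4.5)
c=np.zeros((585,1250,3),np.uint8); c[:550,:700]=a; c[:585,705:1245]=b
cv2.imwrite("pics/t9c.png",cv2.resize(c,(800,374)))
E
```

```text
time_s: 15.7
ee_pos: [0.5464, 0.3349, 0.1247]
eef_rot: [3.131, -0.017, -0.08]
force: [-0.5, -0.0, -0.6]
grip_width: 0.0443
time_s: 15.9
ee_pos: [0.546, 0.3353, 0.1244]
eef_rot: [3.131, -0.017, -0.078]
force: [-0.5, 0.2, -0.7]
grip_width: 0.0445
t=15.9 pos [0.546  0.3353 0.1244] rpy [ 3.131 -0.017 -0.078] w 0.0445 F [-0.5  0.2 -0.7] | shift [0.0107 0.0044 0.0246] turn -0.003
```

View pics/t9c.png

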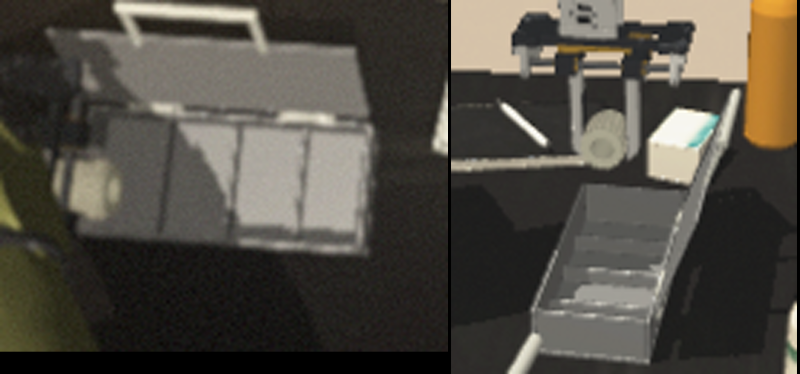

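```bash
python3 - <<'E'
from h import *
T=lambda u,v:(120+u/3.2,180+v/3.2)
for a,b in(((171,123),(163,232)),((239,125),(232,238)),((307,130),(300,243))): print("fin",onz("top",*T(*a),.022),onz("top",*T(*b),.022))
print("el end",onz("top",*T(116,190),.115), onz("top",*T(116,190),.105))
print("walls L/R rim", onz("top",*T(80,175),.05),onz("top",*T(370,190),.05))
S=lambda u,v:(230+(u-451.2)/2.88,90+v/2.88)
fl,fr,bl=onz("side",*S(535,310),.05),onz("side",*S(655,322),.05),onz("side",*S(585,186),.05); print("side rims",fl,fr,bl)
print("bottom",onz("side",*S(536,347),0),onz("side",*S(653,361),0))
print(two(T(116,190),S(608,148)))
E
```

```text
fin [0.61625307 0.29590446 0.022     ] [0.51513905 0.29814014 0.022     ]
fin [0.61400258 0.23209989 0.022     ] [0.50947112 0.23428865 0.022     ]
fin [0.60894494 0.16845346 0.022     ] [0.50474097 0.17170049 0.022     ]
el end [0.5436627  0.31029326 0.115     ] [0.54476414 0.31390533 0.105     ]
walls L/R rim [0.56453475 0.36736815 0.05      ] [0.54986153 0.10449741 0.05      ]
side rims [0.50262995 0.11168926 0.05      ] [0.61890055 0.10168689 0.05      ] [0.52157702 0.36132382 0.05      ]
bottom [0.50046868 0.1216312  0.        ] [0.61686592 0.10847857 0.        ]
(array([0.54781175, 0.30865667, 0.12325711]), np.float64(0.010285426235542953))
```

```bash
python3 -m handwheel '[[[0.0095,0.003,0.02,0],[0,0,0.02,0],[0,0,0.01,0],[0,0,0,0]]]'
python3 -c "
from h import *
rel([.5565,.3315,.033],-.075)"
```

```text
time_s: 16.4
ee_pos: [0.5584, 0.326, 0.075]
eef_rot: [3.132, -0.019, -0.085]
force: [0.4, 0.5, 0.4]
grip_width: 0.0441
t=16.4 pos [0.5584 0.326  0.075 ] rpy [ 3.132 -0.019 -0.085] w 0.0441 F [0.4 0.5 0.4] | shift [-0.0031 -0.0057  0.0419] turn -0.01
```

```bash
python3 -m handwheel '[[[-0.002,-0.004,0.004,-0.008],[-0.001,-0.001,0.012,0],[0,0,0.01,0],[0,0,0,0]]]'
python3 -c "
from h import *
rel([.5565,.3315,.033],-.075)"
```

```text
time_s: 16.8
ee_pos: [0.5568, 0.3311, 0.049]
eef_rot: [3.133, -0.021, -0.077]
force: [0.2, -0.7, -0.4]
grip_width: 0.0443
t=16.8 pos [0.5568 0.3311 0.049 ] rpy [ 3.133 -0.021 -0.077] w 0.0443 F [ 0.2 -0.7 -0.4] | shift [-0.0007 -0.0005  0.0159] turn -0.002
```

```bash
python3 -m handwheel '[[[0,0,0.006,0],[0,0,0.004,0]]]'
python3 -m handwheel '[[[0,0,0.003,0],[0,0,0.002,0]]]'
python3 -c "
from h import *
rel([.5565,.3315,.033],-.075)"
```

```text
time_s: 17.0
ee_pos: [0.5572, 0.3313, 0.0388]
eef_rot: [3.133, -0.022, -0.076]
force: [0.4, 0.5, -0.7]
grip_width: 0.0442
time_s: 17.2
ee_pos: [0.5573, 0.3312, 0.0332]
eef_rot: [3.133, -0.022, -0.076]
force: [0.1, 0.5, -0.5]
grip_width: 0.0441
t=17.2 pos [0.5573 0.3312 0.0332] rpy [ 3.133 -0.022 -0.076] w 0.0441 F [ 0.1  0.5 -0.5] | shift [-0.0009 -0.0002  0.0002] turn -0.001
```

```bash
python3 -m handwheel '[[[0,0,0,0],[0,0,0,0],[0,0,0,0]]]' 0.051
python3 -m handwheel '[[[0,0,-0.01,0],[0,0,-0.015,0],[0,0,-0.02,0],[0,0,-0.02,0],[0,0,-0.03,0],[0,0,-0.03,0],[0,0,-0.01,0],[0,0,0,0]]]'
python3 - <<'E'
from h import *
rel([.505,-.167,.18],-.162,10)
b=snap("side","s10",(220,340,90,230),4)
E
```

```text
time_s: 17.5
ee_pos: [0.5575, 0.3313, 0.0334]
eef_rot: [3.133, -0.022, -0.076]
force: [-0.7, -0.2, 0.2]
grip_width: 0.0509
time_s: 18.3
ee_pos: [0.5547, 0.3329, 0.1824]
eef_rot: [3.137, -0.028, -0.076]
force: [0.2, 0.5, -0.4]
grip_width: 0.0506
t=18.3 pos [0.5547 0.3329 0.1824] rpy [ 3.137 -0.028 -0.076] w 0.0506 F [ 0.2  0.5 -0.4] | shift [-0.0011  0.0502  0.0004] turn 0.009
```

View pics/s10.png

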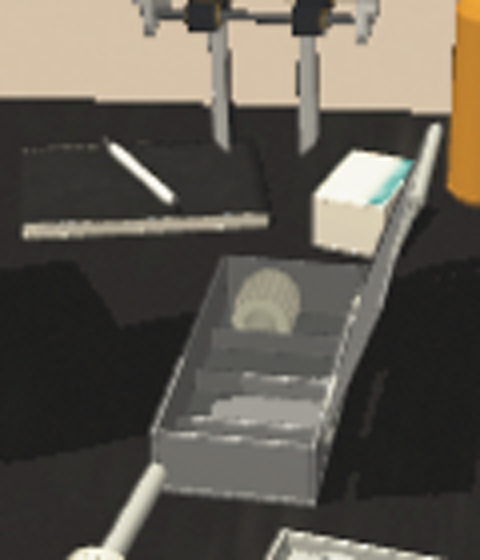

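```bash
cat >> h.py <<'E'
def els(lo=-.02):
    im=imaging.camera("top"); cv2.imwrite("pics/mask_src.png",im[...,::-1])
    hsv=cv2.cvtColor(im,cv2.COLOR_RGB2HSV)
    # unroll along the bar at z=.115: sample brightness off-axis (beyond bar radius)
    tip=np.array([.5245,-.041]);u=np.array([np.sin(.165),np.cos(.165)]);w=np.array([u[1],-u[0]])
    s=np.arange(0,.28,.002); out=[]
    for d in s:
        v=[int(hsv[tuple(np.round(proj("top",[*(tip-u*d+w*k),.12])).astype(int)[::-1])][2]) for k in(-.015,.015)]
        out.append(min(v))
    print("brightness along bar:",[(int(a*1000),b) for a,b in zip(s,out)][::2])
E
python3 -c "
from h import *
els()"
```

```text
brightness along bar: [(0, 41), (4, 44), (8, 43), (12, 40), (16, 40), (20, 43), (24, 40), (28, 39), (32, 44), (36, 43), (40, 47), (44, 43), (48, 41), (52, 38), (56, 48), (60, 42), (64, 44), (68, 34), (72, 35), (76, 35), (80, 39), (84, 31), (88, 36), (92, 27), (96, 39), (100, 100), (104, 238), (108, 240), (112, 244), (116, 243), (120, 239), (124, 246), (128, 244), (132, 242), (136, 243), (140, 245), (144, 244), (148, 235), (152, 146), (156, 167), (160, 239), (164, 238), (168, 235), (172, 243), (176, 244), (180, 244), (184, 239), (188, 245), (192, 244), (196, 243), (200, 234), (204, 234), (208, 120), (212, 106), (216, 96), (220, 93), (224, 90), (228, 62), (232, 59), (236, 59), (240, 59), (244, 52), (248, 57), (252, 54), (256, 65), (260, 104), (264, 106), (268, 80), (272, 105), (276, 139)]
```

```bash
python3 -m handwheel '[[[-0.001,0.03,0,0.009],[-0.001,0.045,0,0.009],[-0.001,0.045,0,0.009],[-0.001,0.045,0,0.009],[-0.001,0.045,0,0.009],[-0.001,0.045,0,0.009],[-0.001,0.045,0,0.009],[-0.001,0.045,0,0.009],[-0.001,0.045,0,0.009],[-0.001,0.045,0,0.009]]]' 0.07
python3 -m handwheel '[[[0,0.04,0,0],[0,0.02,0,0],[0,0,0,0]]]'
python3 -c "
from h import *
rel([.507,-.166,.12],-.163)"
```

```text
time_s: 19.4
ee_pos: [0.4837, -0.1098, 0.1668]
eef_rot: [3.131, -0.002, -0.162]
force: [0.9, 0.6, -0.5]
grip_width: 0.0701
time_s: 19.7
ee_pos: [0.4702, -0.1751, 0.1629]
eef_rot: [3.133, 0.005, -0.168]
force: [0.4, -0.1, -0.3]
grip_width: 0.0697
t=19.7 pos [ 0.4702 -0.1751  0.1629] rpy [ 3.133  0.005 -0.168] w 0.0697 F [ 0.4 -0.1 -0.3] | shift [ 0.035  -0.0155  0.0426] turn -0.005
```

```bash
python3 -m handwheel '[[[0.018,-0.008,-0.01,0],[0.015,-0.006,0,0],[0.001,0,0,0],[0,0,0,0]]]'
python3 -c "
from h import *
rel([.507,-.166,.12],-.163)"
```

```text
time_s: 20.1
ee_pos: [0.5053, -0.1643, 0.1683]
eef_rot: [3.135, 0.013, -0.169]
force: [0.3, 0.3, 0.4]
grip_width: 0.0698
t=20.1 pos [ 0.5053 -0.1643  0.1683] rpy [ 3.135  0.013 -0.169] w 0.0698 F [0.3 0.3 0.4] | shift [0.0026 0.0011 0.0482] turn -0.006
```

```bash
python3 -m handwheel '[[[0.001,0.001,0.02,0],[0,0,0.02,0],[0,0,0.006,0],[0,0,0,0]]]'
python3 -m handwheel '[[[0,0,0,0],[0,0,0,0],[0,0,0,0],[0,0,0,0],[0,0,0,0]]]' 0.03 25
python3 -c "
from h import *
rel([.507,-.166,.12],-.163)"
```

```text
time_s: 20.5
ee_pos: [0.5034, -0.1639, 0.1199]
eef_rot: [3.135, 0.015, -0.167]
force: [0.1, -1.1, 0.5]
grip_width: 0.0699
time_s: 21.0
ee_pos: [0.5039, -0.164, 0.1226]
eef_rot: [3.135, 0.012, -0.167]
force: [0.0, 0.0, -0.3]
grip_width: 0.0437
t=21.0 pos [ 0.5039 -0.164   0.1226] rpy [ 3.135  0.012 -0.167] w 0.0437 F [ 0.   0.  -0.3] | shift [0.0034 0.0014 0.0025] turn -0.004
```

```bash
python3 -m handwheel '[[[0,-0.015,0,0],[0,-0.02,0,0],[0,-0.02,0,0],[0,-0.02,0,0],[0,-0.02,0,0]]]'
python3 -m handwheel '[[[0,-0.02,0,0],[0,-0.02,0,0],[0,-0.02,0,0],[0,-0.015,0,0],[0,0,0,0]]]'
python3 -c "
from h import *
rel([.552,.268,.12],-.075,9)"
```

```text
time_s: 21.5
ee_pos: [0.5203, -0.0655, 0.1222]
eef_rot: [3.135, 0.011, -0.171]
force: [1.0, -1.0, 1.6]
grip_width: 0.0436
time_s: 22.0
ee_pos: [0.5331, 0.0181, 0.1221]
eef_rot: [3.135, 0.011, -0.167]
force: [0.1, 0.2, -0.0]
grip_width: 0.0436
t=22.0 pos [0.5331 0.0181 0.1221] rpy [ 3.135  0.011 -0.167] w 0.0436 F [ 0.1  0.2 -0. ] | shift [-0.0025 -0.0277  0.0001] turn -0.01
```

```bash
python3 -m handwheel '[[[-0.0025,-0.02,-0.001,-0.01],[-0.0025,-0.031,-0.001,-0.01],[-0.0025,-0.031,-0.001,-0.01],[-0.0025,-0.031,-0.001,-0.01],[-0.0025,-0.031,0,-0.01],[-0.0025,-0.031,0,-0.01],[-0.0025,-0.031,0,-0.01],[-0.0025,-0.028,0,-0.01],[-0.0025,-0.01,0,-0.01],[0,0,0,0]]]'
python3 - <<'E'
from h import *
rel([.552,.268,.033],-.075)
a=snap("top","t11"); b=snap("side","s11")
# cream mask blobs in the side view
hsv=cv2.cvtColor(b,cv2.COLOR_BGR2HSV)
m=((hsv[...,0]>15)&(hsv[...,0]<35)&(hsv[...,1]>18)&(hsv[...,1]<90)&(hsv[...,2]>110)).astype(np.uint8)
m[:, :180]=0;m[:,345:]=0
n,l,st,ce=cv2.connectedComponentsWithStats(m)
print([(st[i].tolist(),ce[i].round(1).tolist()) for i in range(1,n) if st[i,4]>60])
print("pred TCP in side",proj("side",ctrl.get_obs()["ee_pos"]))
E
```

```text
time_s: 23.0
ee_pos: [0.5403, 0.2707, 0.1244]
eef_rot: [3.135, 0.012, -0.075]
force: [-0.5, -0.5, -0.4]
grip_width: 0.0437
t=23.0 pos [0.5403 0.2707 0.1244] rpy [ 3.135  0.012 -0.075] w 0.0437 F [-0.5 -0.5 -0.4] | shift [0.013  0.0012 0.0913] turn 0.0
[([180, 0, 165, 176, 13770], [264.5, 63.0]), ([317, 121, 14, 34, 110], [324.1, 135.6]), ([226, 124, 69, 50, 861], [275.3, 151.1]), ([298, 131, 22, 23, 247], [306.5, 145.4]), ([209, 206, 53, 119, 1283], [229.5, 268.5]), ([274, 222, 63, 68, 1999], [304.9, 249.8]), ([328, 300, 17, 86, 1074], [337.0, 348.3])]
pred TCP in side [278.85843393 147.4580869 ]
```

```bash
python3 -m handwheel '[[[0.012,0.001,0.02,0],[0,0,0.02,0],[0,0,0.01,0],[0,0,0,0]]]'
python3 -c "
from h import *
rel([.552,.269,.035],-.075)"
```

```text
time_s: 23.5
ee_pos: [0.5536, 0.2621, 0.0742]
eef_rot: [3.135, 0.011, -0.082]
force: [0.1, 1.0, -0.9]
grip_width: 0.0437
t=23.5 pos [0.5536 0.2621 0.0742] rpy [ 3.135  0.011 -0.082] w 0.0437 F [ 0.1  1.  -0.9] | shift [-0.0017 -0.007   0.0392] turn -0.007
```

```bash
python3 -m handwheel '[[[-0.001,-0.006,0.0,-0.007],[0,-0.001,0.01,0],[0,0,0.01,0],[0,0,0,0]]]'
python3 -c "
from h import *
rel([.552,.269,.035],-.075)"
```

```text
time_s: 23.9
ee_pos: [0.5537, 0.2692, 0.0549]
eef_rot: [3.136, 0.008, -0.076]
force: [-0.3, 0.4, 0.2]
grip_width: 0.0437
t=23.9 pos [0.5537 0.2692 0.0549] rpy [ 3.136  0.008 -0.076] w 0.0437 F [-0.3  0.4  0.2] | shift [-0.0015  0.0002  0.0199] turn -0.001
```

```bash
python3 -m handwheel '[[[-0.001,0,0.008,0],[0,0,0.005,0]]]'
python3 -m handwheel '[[[0,0,0.003,0],[0,0,0.002,0]]]'
python3 -c "
from h import *
rel([.552,.269,.035],-.075)"
```

```text
time_s: 24.1
ee_pos: [0.5527, 0.2694, 0.0416]
eef_rot: [3.137, 0.007, -0.075]
force: [0.4, 0.2, -0.3]
grip_width: 0.0437
time_s: 24.3
ee_pos: [0.5525, 0.2694, 0.0356]
eef_rot: [3.137, 0.008, -0.075]
force: [0.3, -0.4, -0.3]
grip_width: 0.0434
t=24.3 pos [0.5525 0.2694 0.0356] rpy [ 3.137  0.008 -0.075] w 0.0434 F [ 0.3 -0.4 -0.3] | shift [-0.0004  0.0004  0.0006] turn -0.0
```

```bash
python3 -m handwheel '[[[0,0,0,0],[0,0,0,0],[0,0,0,0]]]' 0.051
python3 -m handwheel '[[[0,0,-0.01,0],[0,0,-0.015,0],[0,0,-0.02,0],[0,0,-0.02,0],[0,0,-0.03,0],[0,0,-0.03,0],[0,0,-0.03,0],[0,0,0,0]]]'
python3 - <<'E'
from h import *
rel([.496,-.2195,.19],-.163,12)
b=snap("side","s12")
els()
E
```

```text
time_s: 24.6
ee_pos: [0.5527, 0.2694, 0.0358]
eef_rot: [3.137, 0.008, -0.076]
force: [-0.2, 0.6, -1.0]
grip_width: 0.0511
time_s: 25.4
ee_pos: [0.5541, 0.2702, 0.2072]
eef_rot: [3.14, 0.001, -0.075]
force: [0.6, -0.3, 0.2]
grip_width: 0.051
t=25.4 pos [0.5541 0.2702 0.2072] rpy [ 3.14e+00  1.00e-03 -7.50e-02] w 0.051 F [ 0.6 -0.3  0.2] | shift [-0.0018  0.0411  0.0015] turn 0.007
brightness along bar: [(0, 39), (4, 38), (8, 40), (12, 40), (16, 40), (20, 42), (24, 40), (28, 38), (32, 38), (36, 38), (40, 42), (44, 34), (48, 37), (52, 38), (56, 40), (60, 37), (64, 39), (68, 40), (72, 39), (76, 43), (80, 41), (84, 37), (88, 39), (92, 37), (96, 37), (100, 36), (104, 34), (108, 38), (112, 39), (116, 30), (120, 36), (124, 30), (128, 31), (132, 28), (136, 32), (140, 37), (144, 59), (148, 55), (152, 92), (156, 173), (160, 239), (164, 240), (168, 235), (172, 243), (176, 242), (180, 244), (184, 241), (188, 244), (192, 245), (196, 243), (200, 235), (204, 232), (208, 118), (212, 105), (216, 98), (220, 92), (224, 87), (228, 62), (232, 58), (236, 58), (240, 55), (244, 55), (248, 54), (252, 55), (256, 66), (260, 99), (264, 102), (268, 84), (272, 99), (276, 136)]
```

```bash
python3 -m handwheel '[[[-0.001,0.03,0,0.007],[-0.001,0.042,0,0.008],[-0.001,0.042,0,0.008],[-0.001,0.042,0,0.008],[-0.001,0.042,0,0.008],[-0.001,0.042,0,0.008],[-0.001,0.042,0,0.008],[-0.001,0.042,0,0.008],[-0.001,0.042,0,0.008],[-0.001,0.042,0,0.008]]]' 0.07
python3 -c "
from h import *
rel([.496,-.2195,.17],-.163,1)"
```

```text
time_s: 26.5
ee_pos: [0.4896, -0.1451, 0.1957]
eef_rot: [3.134, 0.023, -0.15]
force: [0.5, 0.1, -0.1]
grip_width: 0.0701
t=26.5 pos [ 0.4896 -0.1451  0.1957] rpy [ 3.134  0.023 -0.15 ] w 0.0701 F [ 0.5  0.1 -0.1] | shift [0.018  0.0724 0.0258] turn 0.013
```

```bash
python3 -m handwheel '[[[0.008,0.03,0.004,0.013],[0.005,0.025,0.004,0],[0.005,0.008,0.004,0],[0,0,0,0],[0,0,0,0]]]'
python3 -c "
from h import *
rel([.496,-.2195,.12],-.163,1)"
```

```text
time_s: 27.0
ee_pos: [0.4937, -0.2155, 0.1794]
eef_rot: [3.136, 0.031, -0.17]
force: [-0.0, -0.9, -0.3]
grip_width: 0.0699
t=27.0 pos [ 0.4937 -0.2155  0.1794] rpy [ 3.136  0.031 -0.17 ] w 0.0699 F [-0.  -0.9 -0.3] | shift [0.0047 0.0032 0.0593] turn -0.007
```

```bash
python3 -m handwheel '[[[0.003,0.003,0.02,-0.005],[0,0,0.02,0],[0,0,0.014,0],[0,0,0.003,0],[0,0,0,0]]]'
python3 -m handwheel '[[[0,0,0,0],[0,0,0,0],[0,0,0,0],[0,0,0,0],[0,0,0,0]]]' 0.03 25
python3 -c "
from h import *
rel([.496,-.2195,.12],-.163)"
```

```text
time_s: 27.5
ee_pos: [0.4955, -0.2133, 0.1216]
eef_rot: [3.137, 0.03, -0.158]
force: [-0.4, 0.1, -0.2]
grip_width: 0.0697
time_s: 28.0
ee_pos: [0.4966, -0.2126, 0.1243]
eef_rot: [3.136, 0.026, -0.157]
force: [0.6, -0.2, -0.5]
grip_width: 0.0432
t=28.0 pos [ 0.4966 -0.2126  0.1243] rpy [ 3.136  0.026 -0.157] w 0.0432 F [ 0.6 -0.2 -0.5] | shift [0.0006 0.0069 0.0044] turn 0.006
```

```bash
python3 -m handwheel '[[[0,-0.015,0,0],[0,-0.02,0,0],[0,-0.02,0,0],[0,-0.02,0,0],[0,-0.02,0,0]]]'
python3 -c "
from h import *
rel()"
python3 -m handwheel '[[[0,-0.02,0,0],[0,-0.02,0,0],[0,-0.02,0,0]]]'
python3 -c "
from h import *
rel()"
```

```text
time_s: 28.5
ee_pos: [0.5121, -0.1146, 0.1243]
eef_rot: [3.135, 0.025, -0.161]
force: [0.2, -1.8, 1.8]
grip_width: 0.0436
t=28.5 pos [ 0.5121 -0.1146  0.1243] rpy [ 3.135  0.025 -0.161] w 0.0436 F [ 0.2 -1.8  1.8] | shift [0. 0. 0.] turn 0.0
time_s: 28.8
ee_pos: [0.5221, -0.0506, 0.1246]
eef_rot: [3.134, 0.023, -0.16]
force: [0.7, -1.8, 1.4]
grip_width: 0.0438
t=28.8 pos [ 0.5221 -0.0506  0.1246] rpy [ 3.134  0.023 -0.16 ] w 0.0438 F [ 0.7 -1.8  1.4] | shift [0. 0. 0.] turn 0.0
```

```bash
python3 -m handwheel '[[[0,-0.02,0,0],[0,-0.02,0,0],[0,-0.02,0,0],[0,-0.015,0,0],[0,0,0,0]]]'
python3 - <<'E'
from h import *
rel([.547,.210,.125],-.075,6)
a=snap("side","s13")
print("proj el end near", proj("side",[.535,.02-.032,.115]))
E
```

```text
time_s: 29.3
ee_pos: [0.5334, 0.0328, 0.1244]
eef_rot: [3.135, 0.022, -0.157]
force: [0.0, -0.6, -0.8]
grip_width: 0.0431
t=29.3 pos [0.5334 0.0328 0.1244] rpy [ 3.135  0.022 -0.157] w 0.0431 F [ 0.  -0.6 -0.8] | shift [-0.0024 -0.0295 -0.0003] turn -0.014
proj el end near [263.96458882 203.44948483]
```

```bash
python3 -m handwheel '[[[-0.002,-0.02,-0.001,-0.014],[-0.002,-0.03,-0.001,-0.014],[-0.002,-0.03,-0.001,-0.014],[-0.002,-0.03,0,-0.014],[-0.002,-0.03,0,-0.014],[-0.002,-0.025,0,-0.014],[0,-0.008,0,0],[0,0,0,0],[0,0,0,0]]]'
python3 - <<'E'
from h import *
rel([.547,.210,.035],-.075)
a=snap("side","s13",(220,340,100,230),4.5)
E
```

```text
time_s: 30.25
ee_pos: [0.5414, 0.2057, 0.1262]
eef_rot: [3.135, 0.024, -0.076]
force: [0.3, 0.4, -1.1]
grip_width: 0.0436
t=30.2 pos [0.5414 0.2057 0.1262] rpy [ 3.135  0.024 -0.076] w 0.0436 F [ 0.3  0.4 -1.1] | shift [ 0.0074 -0.0053  0.091 ] turn -0.001
```

View pics/s13.png

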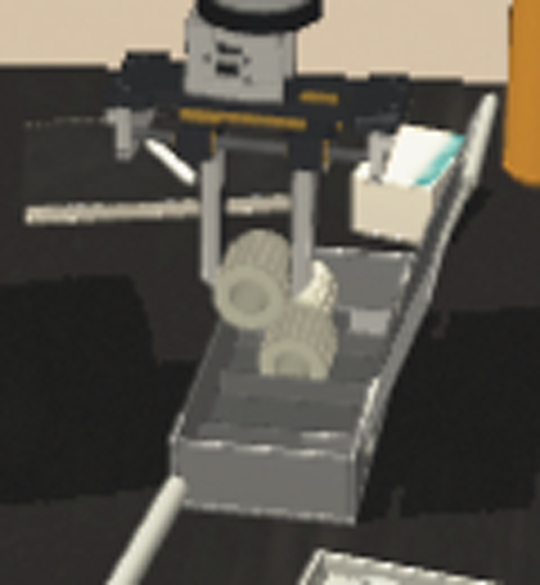

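```bash
python3 - <<'E'
from h import *
p,d=ray("side",276,165.1)
for y in(.165,.174,.181): print(p+d*(y-p[1])/d[1])
p,d=ray("side",220+295/4.5,100+360/4.5); print("el2 near face",[(p+d*(y-p[1])/d[1]).round(3) for y in(.235,.242,.25)])
E
python3 -m handwheel '[[[0.007,-0.005,0.02,0],[0,0,0.02,0],[0,0,0.01,0],[0,0,0,0]]]'
python3 -c "
from h import *
rel([.547,.210,.035],-.075)"
```

```text
[0.54459345 0.165      0.12506817]
[0.54344301 0.174      0.11988747]
[0.54254823 0.181      0.11585804]
el2 near face [array([0.563, 0.235, 0.036]), array([0.562, 0.242, 0.031]), array([0.562, 0.25 , 0.027])]
time_s: 30.7
ee_pos: [0.5489, 0.2057, 0.0756]
eef_rot: [3.135, 0.022, -0.082]
force: [-0.2, -0.1, -0.4]
grip_width: 0.0434
t=30.7 pos [0.5489 0.2057 0.0756] rpy [ 3.135  0.022 -0.082] w 0.0434 F [-0.2 -0.1 -0.4] | shift [-0.0014 -0.0044  0.0406] turn -0.007
```

```bash
python3 -m handwheel '[[[-0.001,-0.004,0.0,-0.007],[0,0,0.01,0],[0,0,0.01,0],[0,0,0,0]]]'
python3 -c "
from h import *
rel([.547,.210,.037],-.075)"
```

```text
time_s: 31.1
ee_pos: [0.5486, 0.2094, 0.0563]
eef_rot: [3.136, 0.02, -0.075]
force: [-0.8, -0.6, -0.5]
grip_width: 0.0435
t=31.1 pos [0.5486 0.2094 0.0563] rpy [ 3.136  0.02  -0.075] w 0.0435 F [-0.8 -0.6 -0.5] | shift [-0.0013 -0.0006  0.0193] turn -0.0
```

```bash
python3 -m handwheel '[[[-0.001,-0.001,0.007,0],[0,0,0.004,0]]]'
python3 -m handwheel '[[[0,0,0.003,0],[0,0,0.002,0]]]'
python3 -c "
from h import *
rel([.547,.210,.037],-.075)"
```

```text
time_s: 31.3
ee_pos: [0.5476, 0.2107, 0.045]
eef_rot: [3.137, 0.019, -0.075]
force: [-0.7, 0.0, -0.2]
grip_width: 0.0434
time_s: 31.5
ee_pos: [0.5474, 0.2107, 0.0392]
eef_rot: [3.137, 0.019, -0.075]
force: [0.7, -0.2, -0.7]
grip_width: 0.0438
t=31.5 pos [0.5474 0.2107 0.0392] rpy [ 3.137  0.019 -0.075] w 0.0438 F [ 0.7 -0.2 -0.7] | shift [-0.0003  0.0007  0.0022] turn -0.0
```

```bash
python3 -m handwheel '[[[0,0,0.002,0]]]'
python3 -m handwheel '[[[0,0,0,0],[0,0,0,0],[0,0,0,0]]]' 0.051
python3 -m handwheel '[[[0,0,-0.01,0],[0,0,-0.015,0],[0,0,-0.02,0],[0,0,-0.02,0],[0,0,-0.03,0],[0,0,-0.03,0],[0,0,-0.04,0],[-0.03,0,-0.02,0],[-0.03,0,0,0],[0,0,0,0]]]'
python3 - <<'E'
from h import *
rel()
a=snap("top","t14",(130,330,170,290),3.9); b=snap("side","s14",(190,390,100,290),3.9)
E
```

```text
time_s: 31.6
ee_pos: [0.5474, 0.2107, 0.0371]
eef_rot: [3.137, 0.019, -0.075]
force: [0.4, 1.1, -0.5]
grip_width: 0.0436
time_s: 31.9
ee_pos: [0.5476, 0.2107, 0.0373]
eef_rot: [3.137, 0.019, -0.075]
force: [0.5, 0.6, 0.2]
grip_width: 0.051
time_s: 32.9
ee_pos: [0.4897, 0.2157, 0.2441]
eef_rot: [3.141, 0.009, -0.076]
force: [0.2, -0.2, -0.7]
grip_width: 0.051
t=32.9 pos [0.4897 0.2157 0.2441] rpy [ 3.141  0.009 -0.076] w 0.051 F [ 0.2 -0.2 -0.7] | shift [0. 0. 0.] turn 0.0
```

```bash
python3 - <<'E'
import cv2,numpy as np
a=cv2.imread("pics/t14_raw.png")[190:270,130:320];b=cv2.imread("pics/s14_raw.png")[120:270,230:350]
a=cv2.resize(a,(446,188),interpolation=cv2.INTER_CUBIC);b=cv2.resize(b,(400,500),interpolation=cv2.INTER_CUBIC)
c=np.zeros((500,850,3),np.uint8);c[:188,:446]=a;c[:,450:]=b;cv2.imwrite("pics/c14.png",c[:, :800] if 0 else cv2.resize(c,(800,470)))
E
```

```text
(no output)
```

View pics/c14.png

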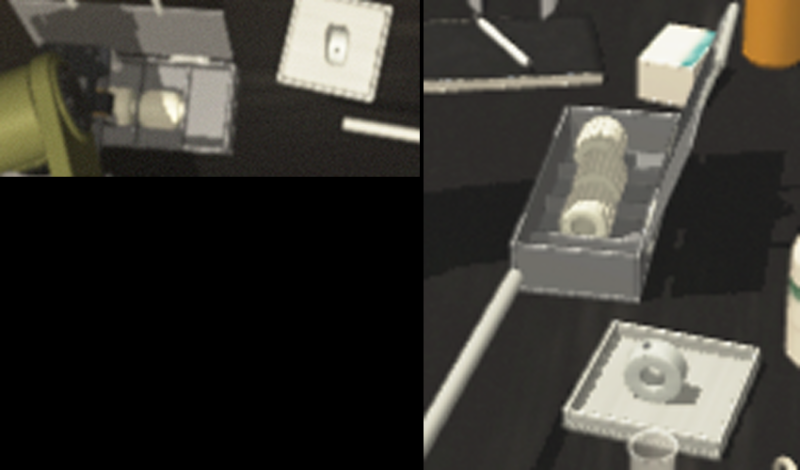

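```bash
python3 - <<'E'
from h import *
p,d=ray("side",282.4,190.9)
for z in(.0265,.036,.045): print(p+d*(z-p[2])/d[2])
a=cv2.imread("pics/t14_raw.png"); g=cv2.cvtColor(a,cv2.COLOR_BGR2GRAY)
# top: right end of el3 and fin: pixel = 130+x/2.347*..., 
k=446/190*.941
q=lambda u,v:(130+u/k,190+v/k)
for z in(.03,.045): print("el3 right end top",onz("top",*q(184,108),z))
print("el3/el2 gap",onz("top",*q(139,107),.03),"fin3 back",onz("top",*q(190,68),.022),onz("top",*q(186,148),.022))
rel()
E
```

```text
[0.5587731  0.18892386 0.0265    ]
[0.56047904 0.17406887 0.036     ]
[0.56209519 0.15999573 0.045     ]
el3 right end top [0.55372996 0.17292637 0.03      ]
el3 right end top [0.55206822 0.16979439 0.045     ]
el3/el2 gap [0.5553113  0.23286299 0.03      ] fin3 back [0.60846357 0.16820281 0.022     ] [0.50164798 0.17026781 0.022     ]
t=33.0 pos [0.4917 0.2155 0.2434] rpy [ 3.141  0.009 -0.076] w 0.051 F [ 0.5 -0.3  0.1] | shift [0. 0. 0.] turn 0.0
```

```bash
python3 -m handwheel '[[[0.03,0.001,0.03,0],[0.03,0.001,0.03,0],[0,0,0.03,0],[0,0,0.03,0],[0,0,0.012,0],[0,0,0,0]]]' 0.0
python3 -c "
from h import *
rel([.554,.214,.07],-.075)"
```

```text
time_s: 33.6
ee_pos: [0.5568, 0.2076, 0.1078]
eef_rot: [-3.141, 0.007, -0.078]
force: [0.0, 0.2, -0.7]
grip_width: 0.0062
t=33.6 pos [0.5568 0.2076 0.1078] rpy [-3.141  0.007 -0.078] w 0.0062 F [ 0.   0.2 -0.7] | shift [-0.003  -0.0062  0.0378] turn -0.003
```

```bash
python3 -m handwheel '[[[-0.001,-0.006,0.01,0],[0,0,0.01,0],[0,0,0.004,0],[0,0,0,0]]]'
python3 -m handwheel '[[[0,0,0.004,0]]]'
python3 -m handwheel '[[[0,0,0.003,0]]]'
python3 -m handwheel '[[[0,0,0.002,0]]]'
```

```text
time_s: 34.0
ee_pos: [0.5577, 0.2149, 0.0855]
eef_rot: [-3.14, 0.002, -0.078]
force: [0.1, -0.3, 0.1]
grip_width: 0.0005
time_s: 34.1
ee_pos: [0.5581, 0.2151, 0.0823]
eef_rot: [-3.139, 0.001, -0.078]
force: [-0.1, 1.1, 0.6]
grip_width: 0.0006
time_s: 34.2
ee_pos: [0.5582, 0.2152, 0.0793]
eef_rot: [-3.139, 0.0, -0.078]
force: [-0.7, 0.8, 0.7]
grip_width: 0.0003
time_s: 34.3
ee_pos: [0.5583, 0.2152, 0.0773]
eef_rot: [-3.139, 0.0, -0.078]
force: [0.8, 0.4, -0.4]
grip_width: 0.0005
```

```bash
python3 -m handwheel '[[[0,0.0,0.002,0]]]'
python3 -m handwheel '[[[0,0,0.002,0]]]'
python3 -m handwheel '[[[0,0,0.0015,0]]]'
python3 -m handwheel '[[[0,0,0.0015,0]]]'|sed -n 2,4p
```

```text
time_s: 34.4
ee_pos: [0.5583, 0.2152, 0.0753]
eef_rot: [-3.139, -0.0, -0.078]
force: [-0.6, -0.9, 0.0]
grip_width: 0.0003
time_s: 34.5
ee_pos: [0.5584, 0.2151, 0.0731]
eef_rot: [-3.139, -0.0, -0.078]
force: [0.2, 0.4, -0.9]
grip_width: 0.0006
time_s: 34.6
ee_pos: [0.5584, 0.2152, 0.0715]
eef_rot: [-3.139, -0.0, -0.078]
force: [0.3, -0.6, 0.1]
grip_width: 0.0002
ee_pos: [0.5584, 0.2151, 0.0699]
eef_rot: [-3.139, -0.0, -0.078]
force: [0.0, 0.1, -0.6]
```

```bash
python3 -m handwheel '[[[0,0,-0.02,0],[0,0,-0.03,0],[-0.01,0,-0.04,0],[-0.01,0,-0.045,0],[0,0,-0.045,0],[0,0,-0.03,0],[0,0,0,0]]]' 0.04
python3 -c "
from h import *
rel([.6775,.232,.28],-.071)"
```

```text
time_s: 35.4
ee_pos: [0.5368, 0.2158, 0.2866]
eef_rot: [-3.14, 0.003, -0.078]
force: [0.3, 0.2, 0.1]
grip_width: 0.0398
t=35.4 pos [0.5368 0.2158 0.2866] rpy [-3.14e+00  3.00e-03 -7.80e-02] w 0.0398 F [0.3 0.2 0.1] | shift [ 0.139  -0.0271  0.0062] turn -0.007
```

```bash
python3 -m handwheel '[[[0.025,-0.004,-0.004,0],[0.035,-0.006,-0.004,0],[0.035,-0.006,-0.002,0],[0.03,-0.006,0,0],[0.008,-0.003,0,0],[0,0,0,0],[0,0,0,0]]]'
python3 - <<'E'
from h import *
rel([.6775,.232,.212],-.071)
b=snap("side","s15")
E
```

```text
time_s: 36.1
ee_pos: [0.6753, 0.2305, 0.2909]
eef_rot: [-3.141, 0.007, -0.078]
force: [-0.3, -0.2, 0.7]
grip_width: 0.0401
t=36.1 pos [0.6753 0.2305 0.2909] rpy [-3.141  0.007 -0.078] w 0.0401 F [-0.3 -0.2  0.7] | shift [ 0.0026 -0.0016  0.0788] turn -0.007
```

```bash
python3 -m handwheel '[[[0.001,0,0.02,0],[0,0,0.025,0],[0,0,0.02,0],[0,0,0.012,0],[0,0,0,0]]]'
python3 -m handwheel '[[[0,0,0,0],[0,0,0,0],[0,0,0,0],[0,0,0,0],[0,0,0,0]]]' 0.0 25
python3 -c "
from h import *
rel([.6775,.232,.212],-.071)"
```

```text
time_s: 36.65
ee_pos: [0.673, 0.2307, 0.2141]
eef_rot: [-3.14, 0.004, -0.076]
force: [-0.1, -0.1, 0.4]
grip_width: 0.0399
time_s: 37.15
ee_pos: [0.6739, 0.2309, 0.2187]
eef_rot: [-3.138, -0.002, -0.076]
force: [0.8, 0.2, -3.3]
grip_width: 0.0091
t=37.1 pos [0.6739 0.2309 0.2187] rpy [-3.138e+00 -2.000e-03 -7.600e-02] w 0.0091 F [ 0.8  0.2 -3.3] | shift [ 0.0035 -0.0014  0.0067] turn -0.005
```

```bash
python3 -c "
import numpy as np
a=np.linspace(1.896,.785,13);x=-.16*np.cos(a);z=.16*np.sin(a)
print([[round(float(v),4) for v in (x[i+1]-x[i],z[i]-z[i+1])] for i in range(12)])"
```

```text
[[-0.0142, -0.0041], [-0.0146, -0.0027], [-0.0147, -0.0014], [-0.0148, -0.0], [-0.0147, 0.0014], [-0.0146, 0.0027], [-0.0142, 0.004], [-0.0138, 0.0053], [-0.0133, 0.0066], [-0.0126, 0.0078], [-0.0118, 0.0089], [-0.0109, 0.01]]
```

```bash
python3 -m handwheel '[[[-0.0142,0,-0.004,0],[-0.0146,0,-0.0027,0],[-0.0147,0,-0.0014,0],[-0.0148,0,0,0]]]'
python3 -c "
from h import *
a=1.526;rel([.674-.0583*.997,.2309+.0583*.075,.0535+.16*np.sin(a)+.0135],-.075)"
```

```text
time_s: 37.55
ee_pos: [0.617, 0.235, 0.228]
eef_rot: [-3.136, -0.01, -0.078]
force: [3.8, -0.0, -3.3]
grip_width: 0.0094
t=37.5 pos [0.617 0.235 0.228] rpy [-3.136 -0.01  -0.078] w 0.0094 F [ 3.8 -0.  -3.3] | shift [-0.0011 -0.0002  0.0011] turn -0.003
```

```bash
python3 -m handwheel '[[[-0.0155,0,0.0024,0],[-0.0146,0,0.0027,0],[-0.0142,0,0.004,0],[-0.0138,0,0.0053,0]]]'
python3 -m handwheel '[[[-0.0133,0,0.0066,0],[-0.0126,0,0.0078,0],[-0.0115,0,0.0089,0]]]'
python3 -c "
from h import *
def f(): 
  o=ctrl.get_obs();p=o['ee_pos'];s=p[0]*.997-p[1]*.075;print('a',np.arccos((.6035-s)/.16));rel([p[0]+(.4904-s),p[1],.180],-.075)
f()"
```

```text
time_s: 37.95
ee_pos: [0.5591, 0.2394, 0.2155]
eef_rot: [-3.134, -0.019, -0.079]
force: [4.6, 0.6, -0.8]
grip_width: 0.009
time_s: 38.25
ee_pos: [0.5224, 0.2425, 0.1933]
eef_rot: [-3.132, -0.026, -0.079]
force: [2.8, 0.6, 2.0]
grip_width: 0.0091
a 0.8889867034962033
t=38.2 pos [0.5224 0.2425 0.1933] rpy [-3.132 -0.026 -0.079] w 0.0091 F [2.8 0.6 2. ] | shift [-0.0126  0.0011  0.013 ] turn -0.004
```

```bash
python3 -m handwheel '[[[-0.0105,0,0.0095,0],[-0.001,0,0.001,0]]]'
cat >> h.py <<'E'
def ang():
  p=ctrl.get_obs()['ee_pos'];s=p[0]*.997-p[1]*.075;print('a',np.arccos((.6035-s)/.16))
E
python3 -c "
from h import *
ang();rel()"
```

```text
time_s: 38.45
ee_pos: [0.5105, 0.2435, 0.1826]
eef_rot: [-3.132, -0.027, -0.078]
force: [2.7, 0.6, -4.6]
grip_width: 0.009
a 0.7880319725596532
t=38.5 pos [0.5105 0.2435 0.1826] rpy [-3.132 -0.027 -0.078] w 0.009 F [ 2.7  0.6 -4.6] | shift [0. 0. 0.] turn 0.0
```

Angle 0.788 by the TCP; release, rise, and check the bar numerically.

```bash
python3 -m handwheel '[[[0,0,0,0],[0,0,0,0],[0,0,0,0]]]' 0.036
python3 -m handwheel '[[[0,0,-0.01,0],[0,0,-0.02,0],[0,0,-0.03,0],[0,0,-0.04,0],[0,0,-0.04,0],[-0.03,0,0,0],[-0.04,0,0,0],[-0.04,0,0,0],[-0.04,0,0,0],[0,0,0,0]]]'
python3 -m handwheel '[[[0,-0.03,0,0],[0,-0.045,0,0],[0,-0.045,0,0],[0,-0.04,0,0],[0,0,0,0]]]'
python3 - <<'E'
from h import *
rel()
C=np.array([.5625,.235]);X=np.array([np.cos(-.075),np.sin(-.075)]);Y=np.array([-X[1],X[0]])
t=imaging.camera("top");s=imaging.camera("side")
for n,im in(("top",t),("side",s)):
    cv2.imwrite(f"pics/fin_{n}.png",im[...,::-1]); g=cv2.cvtColor(im,cv2.COLOR_RGB2GRAY).astype(float)
    sc=[]
    for deg in range(25,66,2):   # bar brightness along hypothesised bar line
        a=np.radians(deg); q=C+.061*X-.16*np.cos(a)*X; z=.0535+.16*np.sin(a)
        v=[g[tuple(np.round(proj(n,[*(q+Y*k),z])).astype(int)[::-1])] for k in np.arange(-.035,.036,.005)]
        sc.append((deg,int(np.median(v))))
    print(n,sc)
E
```

```text
time_s: 38.75
ee_pos: [0.5112, 0.2436, 0.1836]
eef_rot: [-3.132, -0.027, -0.078]
force: [0.1, -0.2, -0.2]
grip_width: 0.0296
time_s: 39.75
ee_pos: [0.354, 0.2535, 0.3334]
eef_rot: [-3.127, -0.033, -0.082]
force: [0.8, 0.7, -0.2]
grip_width: 0.0359
time_s: 40.25
ee_pos: [0.3687, 0.4185, 0.3413]
eef_rot: [-3.122, -0.038, -0.084]
force: [1.1, -1.2, -1.3]
grip_width: 0.0358
t=40.2 pos [0.3687 0.4185 0.3413] rpy [-3.122 -0.038 -0.084] w 0.0358 F [ 1.1 -1.2 -1.3] | shift [0. 0. 0.] turn 0.0
top [(25, 32), (27, 33), (29, 34), (31, 34), (33, 32), (35, 32), (37, 59), (39, 118), (41, 132), (43, 185), (45, 223), (47, 167), (49, 176), (51, 234), (53, 245), (55, 242), (57, 173), (59, 107), (61, 117), (63, 101), (65, 102)]
side [(25, 45), (27, 46), (29, 46), (31, 46), (33, 46), (35, 62), (37, 81), (39, 103), (41, 165), (43, 214), (45, 212), (47, 179), (49, 122), (51, 62), (53, 51), (55, 50), (57, 51), (59, 51), (61, 50), (63, 49), (65, 46)]
```

```bash
python3 - <<'E'
import cv2,numpy as np
from h import *
for n,R in(("side",{"flask":(280,325,255,318),"bottle":(343,378,180,240),"tray+collar":(270,340,220,270)}),("top",{"tray+collar":(250,312,180,240)})):
    b=cv2.imread(f"pics/fin_{n}.png")
    for ref in ("0","14"):
        p=f"pics/{n}0.png" if ref=="0" else f"pics/{n[0]}14_raw.png"
        a=cv2.imread(p)
        for k,(x0,x1,y0,y1) in R.items(): 
            r=cv2.matchTemplate(b[y0-12:y1+12,x0-12:x1+12],a[y0:y1,x0:x1],cv2.TM_CCOEFF_NORMED); _,m,_,l=cv2.minMaxLoc(r); print(n,ref,k,"shift px",l[0]-12,l[1]-12,round(m,3))
# elements still seen in the side view through the open front?
E
```

```text
side 0 flask shift px 0 0 0.95
side 0 bottle shift px 0 0 1.0
side 0 tray+collar shift px 2 -3 0.943
side 14 flask shift px 0 0 0.949
side 14 bottle shift px 0 0 0.999
side 14 tray+collar shift px 2 -3 0.979
top 0 tray+collar shift px -5 -1 0.978
top 14 tray+collar shift px -5 -1 0.993
```

```bash
python3 - <<'E'
import cv2
b=cv2.imread("pics/fin_top.png");a=cv2.imread("pics/t14_raw.png")
k=446/190*.941; u,v=int(130+338/k),int(190+44/k)
t=a[v-11:v+12,u-8:u+9]; r=cv2.matchTemplate(b[v-30:v+30,u-30:u+30],t,cv2.TM_CCOEFF_NORMED);_,m,_,l=cv2.minMaxLoc(r);print("collar shift",l[0]-22,l[1]-19,round(m,3))
from h import *
rel()
ctrl.hand_in()
E
```

```text
collar shift -5 -1 0.958
t=40.4 pos [0.3688 0.4157 0.342 ] rpy [-3.122 -0.039 -0.086] w 0.0359 F [-0.1 -0.5  0. ] | shift [0. 0. 0.] turn 0.0
the job is handed in; nothing more can be done
```

I completed the job and handed it in at about 40 s on the robot clock; the station reports no verdict. I swung the cover up to about 1.9 rad and stood the collar in the tray. Then I slid the three filter elements off the bar one at a time, laid each in its own bay, and lowered the cover to about 45°.

**Last checks:**
- **Cover:** the arm's position at release gave 0.788 rad. The side camera put the grip bar at about 44°. The top camera showed a peak at 45° and a second, stronger one near 53°. I took the second to be white elements showing through the gap, but did not confirm it.
- **Elements:** I checked all three from the camera before lowering the cover, and they appeared to be lying in their bays. The position of the third was unclear, so I lowered the closed fingertips over it. They went down to 51 mm without touching anything, so it is on the floor and not on a fin. I did not check the elements again after the cover came down.
- **Tray:** it was knocked roughly 15 mm aside near the end. The collar moved by the same amount, so it is still inside.
- **Flask and white bottle:** neither shows any movement in the side view.
- **Arm:** it was clear of everything, with the gripper empty.

**One high force:** the wrist force reached about 48 N for a moment as the held collar met the tray floor. That is below the 120 N wrist limit, and the contact was through the collar, not the gripper body.

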